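Gauge the witness bar and load the kiln setter

ROBOT

A 6-joint arm with a two-finger parallel gripper is mounted at the origin on the work surface. World frame = base frame: x ahead of the robot, y to its left, z up, the work surface at z = 0. Lengths are in m, angles in rad, forces in N, time in s.
With the tool pointing down it reaches from about 0.35 to 0.775 m from the base axis. Payload 7.3 kg.
Tool frame: the origin (TCP) lies midway between the tips of the shut fingers; the grasp point (between the pads) lies 19 mm behind it; z points along the fingers, y is the direction in which the jaws open and shut (so a half turn about z gives the same grasp; the last joint's range is limited). The gripper opens to 92 mm and grips with 3 to 60 N. Pads are 19 mm wide; open, the fingers measure 130 mm over their backs; the gripper's body (75 mm by 190 mm) begins 47 mm behind the grasp point.
Start: joints at [1.02, 0.342, 1.524, -0, 1.275, -0.146], TCP at [0.207, 0.483, 0.227] pointing down, gripper open.
Joint ranges: [-2.53, 2.53], [-0.77, 2.02], [0.04, 2.7], [-1, 4.14], [0.28, 2.66], [-3.11, 3.11]. Speed limits (rad/s): [2.57, 2.57, 3.14, 3.14, 3.14, 3.14].

INTERFACE

Orientations are given as [roll, pitch, yaw] about the fixed x, y, z axes, in that order (R = Rz(yaw) Ry(pitch) Rx(roll)).
In Python, from cell import robot, imaging gives the robot as it stands. The module is installed in compiled form; this text tells all that it offers.
- The arm moves only by the tool send_rows, never from a script. Its argument "plan" is a list of rows, each a list of 3 entries, a list of its own where there are three numbers: the shift along the world's x, y, z in m, then the turn, a rotation vector about the world's x, y, z in rad, then the closure in counts, from 0 (fully open) to 255 (shut). A call has 1 to 20 rows; each row shifts and turns the commanded pose from where the row before left it; what a row does not reach is not made up. A row lasts 1/10 s, in which the tool goes at most 50 mm and 8.59 degrees, less where a joint would pass 70% of its speed; a pose out of reach is approached as far as the arm can. A call is refused whole if a number of a shift passes 0.05 or a number of a turn 0.15, either way. A call with a gripper value outside its range is refused whole. The fingers move at their own pace and stop on an object; "newtons" is the grip in N (left out, the last holds). Time passes only in rows, so rows that do not move let the fingers close. It gives the time, the measured TCP pose, the force and the opening at its end, in the units of the state.
- robot.observe(): the state, without advancing time (a new reading comes with each control period).
- imaging.read_camera(name): name is "side" or "top"; returns a dict with "pixels" (400x640x3 uint8, red, green, blue), "fx", "fy", "cx", "cy" (pixels), "world_from_camera" (4x4, takes a point from camera to world coordinates). Camera axes: x right, y down, z forward; pixel columns grow to the right and rows downward; lengths in m; the calibration is good to about 2 mm. A picture is of the moment at which its call begins. There is no depth.
- robot.hand_in(): hands the job in, once; it reports no verdict.
The state is a dict: "time": time; "qpos": joint angles; "qvel": joint speeds; "joint_efforts": joint torques, N m; "tool_pos": TCP position; "tool_rot": TCP orientation; "contact_force": force on the tool from outside, world axes, zero at the start; "torque": the same for the moment, N m; "opening": finger opening in m.
Only numpy, scipy, OpenCV 4.12 (cv2) and the standard library are available. Lean on these libraries where they do the work, as an engineer would, in place of code of your own. Each camera call takes 0.05 s, during which the arm holds its last target.

TASK

Get this batch of bone-dry clay ready for the kiln. Check the red witness bar in the shrinkage gauge: lay it lengthwise between the jaws, slide the jaw shut until its sprung face bears lightly on the bar's end, with the far end against the fixed jaw, and hold that for a second, never pressing harder than the spring; then leave the jaw fully open, put the bar in the setter's long trough and lay every seal blank flat in a well of its own. Dry clay is brittle, so grip blanks and bar gently (no more than about 30 N of grip), and leave the pot, spray bottle and dish alone.

Things in the scene. Friction and masses are not known exactly. Their poses are not given: they have to be found in the camera images.
- ware_board: Dark wooden board lying flat, 220 (x) x 250 (y) x 10 mm thick, fixed; origin at the centre of its underside. The dry blanks lie on it.
- setter: Dark grey kiln setter, 212 (x) x 230 (y) mm, 18 mm high, fixed; origin at the centre of its underside. It has four rectangular wells in a 2 by 2 pattern, pale inside, and along its +y side one long trough.
- trough (a point): Middle of the floor of the trough: 118 mm (setter x) by 46 mm (setter y), 12 mm deep; its floor is 6 mm above the table. z up.
- gauge: Shrinkage gauge (a bench caliper): aluminium bed 100 (x) x 250 (y) x 10 mm thick, fixed; origin at the centre of its underside. Dark fixed jaw at its -y end, blue sliding jaw towards +y; jaws 64 mm wide in x, 30 mm (fixed) and about 28 mm (sliding) high above the bed.
- gauge_bed (a point): Point on the gauge bed (10 mm above the table) at the foot of the fixed jaw's measuring face, middle of its width; axes parallel to the gauge's. The measured part lies from here towards +y.
- jaw (a joint): Travel of the sliding jaw along the gauge's +y, m: 0 to 0.090. The gap between the jaw faces is 60 mm + this value (face spring out). 0.090 = fully open. Sliding friction about 1.5 N; it stays where it is left.
- jaw_face (a joint): The sprung steel face on the sliding jaw: how far it is pushed back into the jaw, m, 0 to 0.012. Its spring pushes with 2 N at 0 and 0.5 N more per mm, so 8 N at its end stop; 0.002 to 0.010 is a good measuring contact.
- jaw_grip (a point): Grip point on the black handle block on top of the sliding jaw. The block is 30 (gauge x) x 18 mm (gauge y), stands from 36 to 82 mm above the table; this point is on its axis 70 mm above the table. Moves with the jaw.
- witness_bar: Red-brown dry clay witness bar, 104 (x) x 34 (y) x 30 (z) mm, 0.19 kg, loose; origin at its centre. Brittle: more than 80 N of finger force in total on it counts as broken.
- well0 (a point): Middle of the floor of a well in the setter: 90 mm (setter x) by 56 mm (setter y), 12 mm deep; its floor is 6 mm above the table. z up.
- well1 (a point): Middle of the floor of a well in the setter: 90 mm (setter x) by 56 mm (setter y), 12 mm deep; its floor is 6 mm above the table. z up.
- well2 (a point): Middle of the floor of a well in the setter: 90 mm (setter x) by 56 mm (setter y), 12 mm deep; its floor is 6 mm above the table. z up.
- well3 (a point): Middle of the floor of a well in the setter: 90 mm (setter x) by 56 mm (setter y), 12 mm deep; its floor is 6 mm above the table. z up.
- blank0: Pale dry clay seal blank with two darker bands, 72 (x) x 38 (y) x 38 (z) mm, about 0.17 kg (varies), loose, lying on its side; origin at its centre. May be absent. Brittle: more than 80 N of finger force in total on it counts as broken.
- blank1: Pale dry clay seal blank with two darker bands, 72 (x) x 38 (y) x 38 (z) mm, about 0.17 kg (varies), loose, lying on its side; origin at its centre. May be absent. Brittle: more than 80 N of finger force in total on it counts as broken.
- blank2: Pale dry clay seal blank with two darker bands, 72 (x) x 38 (y) x 38 (z) mm, about 0.17 kg (varies), loose, lying on its side; origin at its centre. May be absent. Brittle: more than 80 N of finger force in total on it counts as broken.
- blank3: Pale dry clay seal blank with two darker bands, 72 (x) x 38 (y) x 38 (z) mm, about 0.17 kg (varies), loose, lying on its side; origin at its centre. May be absent. Brittle: more than 80 N of finger force in total on it counts as broken.
- brush_pot: Dark glazed pot with tools, about 92 mm wide, 155 mm high, loose, not part of the job: leave it standing where it is. Origin under its centre.
- spray_bottle: Pale blue spray bottle, 66 mm wide, 150 mm high, loose, not part of the job: leave it standing where it is. Origin under its centre.
- slip_dish: Small white bowl, 72 mm wide, 30 mm high, loose, not part of the job: leave it standing where it is. Origin under its centre.
Things that resemble listed ones, but are neither listed nor needed, are in the scene too. Leave any yellow look-alike of the blank0 alone. Leave any blue or purple look-alike of the witness_bar alone.

How it is judged:
By the outcome, as a careful person would: the job done as asked, in the order asked, and still so for the second after the job is handed in, with the robot touching nothing.
Of blank0, blank1, blank2, blank3 only 2 to 4 are there at a start; the rules pass over those that are not, and their reading is None.
At some moment in a run one of blank0, blank1, blank2, blank3 may be knocked a few centimetres aside while the robot is not near it.
Once in a run the grip may slacken for a moment while it holds something.
It also fails if it takes over 210 s, if anything falls off the work surface, if the arm or the gripper's body presses on something with over 40 N, if the wrist force passes 120 N, or if a joint passes its speed limit or range.

## Working session

There is one attempt and no reset: what is moved stays moved. The work goes in short steps, Python scripts to look and compute and a tool call to move; the robot and the scene stay as the last step left them, time stands still between calls to the robot, and variables do not carry over. Pictures are saved under pics/ and viewed, and the job is handed in when it is done.

Besides the shell and the picture viewer there is one more tool, called after "Request:" as name(argument=value, ...), one argument or row to a line, values as JSON. send_rows: Moves the arm, as the interface text tells. Its arguments: {"type":"object","properties":{"plan":{"type":"array"},"newtons":{"type":"number"}},"required":["plan"]}

```bash
mkdir -p pics; ls; python3 - <<'E'
from cell import robot, imaging
import cv2
s=robot.observe(); print(s)
for n in("top","side"):
    d=imaging.read_camera(n); print(n,d["fx"],d["fy"],d["cx"],d["cy"],d["world_from_camera"].tolist() if hasattr(d["world_from_camera"],'tolist') else d["world_from_camera"])
    cv2.imwrite(f"pics/{n}0.png",d["pixels"][:,:,::-1])
E
```

```text
pics
{'time': 0.0, 'qpos': array([ 1.01995043e+00,  3.42687224e-01,  1.52502206e+00,  1.00418058e-05,
        1.27543018e+00, -1.46006740e-01]), 'qvel': array([-0.00044989, -0.00164013, -0.00094922, -0.00101116,  0.00213328,
       -0.00099897]), 'joint_efforts': array([-6.27962090e-04, -4.31254363e+01, -2.44211894e+01,  7.16717751e-02,
        5.62960468e-02, -1.46898501e-04]), 'tool_pos': array([0.20654025, 0.48220931, 0.22606165]), 'tool_rot': array([-3.14006370e+00, -2.34543229e-04,  2.73675039e+00]), 'contact_force': array([ 0.38902834, -0.49591324, -0.0803743 ]), 'torque': array([-0.01470115,  0.06471519, -0.06114422]), 'opening': 0.0917596604132026}
top 463.2211243537457 463.2211243537457 321.79437616384274 202.7453211476961 [[0.021887427590062573, -0.9937098621667718, 0.10982554505207325, 0.40176254521149346], [-0.999590511771946, -0.019725960074959064, 0.020729092469768364, -0.014555901314585113], [-0.018432289304068004, -0.11023427929467453, -0.9937347001988984, 1.453252720147277], [0.0, 0.0, 0.0, 1.0]]
side 488.49666966116445 488.49666966116445 320.5846848261285 202.3998108488922 [[-0.9946364390070448, -0.07604085439274642, 0.07011520992342872, 0.4900866086196411], [-0.10322530343472272, 0.7726826383260882, -0.6263434179108495, 0.8145990607744447], [-0.006549116749208358, -0.6302216506060837, -0.7763876481353554, 1.0526467583827412], [0.0, 0.0, 0.0, 1.0]]
```

View pics/top0.png

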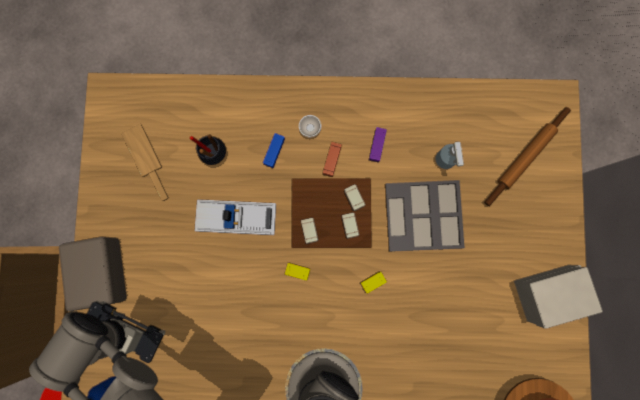

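View pics/side0.png

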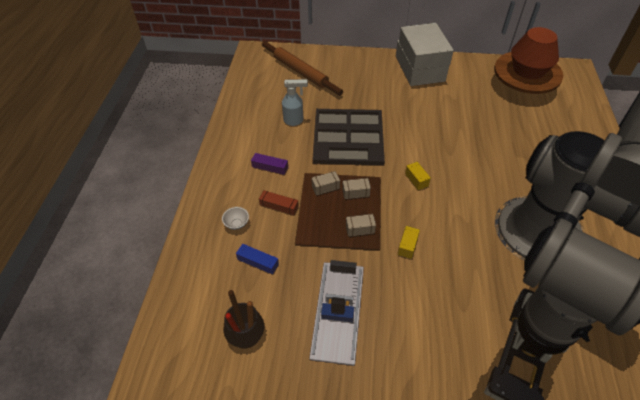

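```bash
cat > h.py <<'E'
import numpy as np, cv2
from cell import robot, imaging
def cam(n):
    d=imaging.read_camera(n); d["T"]=np.array(d["world_from_camera"]); return d
def ray(d,u,v):
    T=d["T"]; r=T[:3,:3]@np.array([(u-d["cx"])/d["fx"],(v-d["cy"])/d["fy"],1.]); return T[:3,3],r/np.linalg.norm(r)
def atz(d,u,v,z):
    o,r=ray(d,u,v); return o+r*(z-o[2])/r[2]
def tri(d1,p1,d2,p2):
    o1,r1=ray(d1,*p1); o2,r2=ray(d2,*p2)
    A=np.stack([r1,-r2],1); t=np.linalg.lstsq(A,o2-o1,rcond=None)[0]
    a,b=o1+r1*t[0],o2+r2*t[1]; return (a+b)/2,np.linalg.norm(a-b)
def proj(d,P):
    T=d["T"]; q=T[:3,:3].T@(np.asarray(P)-T[:3,3]); return d["fx"]*q[0]/q[2]+d["cx"],d["fy"]*q[1]/q[2]+d["cy"]
def crop(d,u0,v0,u1,v1,name,s=None):
    p=d["pixels"][v0:v1,u0:u1,::-1]; s=s or min(800/(u1-u0),600/(v1-v0))
    im=cv2.resize(p,None,fx=s,fy=s,interpolation=cv2.INTER_CUBIC)
    st=10
    for u in range((u0+st-1)//st*st,u1,st):
        cv2.line(im,(int((u-u0)*s),0),(int((u-u0)*s),6),(0,255,0),1)
        if u%20==0: cv2.putText(im,str(u),(int((u-u0)*s),16),0,.35,(0,255,0),1)
    for v in range((v0+st-1)//st*st,v1,st):
        cv2.line(im,(0,int((v-v0)*s)),(6,int((v-v0)*s)),(0,255,0),1)
        if v%20==0: cv2.putText(im,str(v),(8,int((v-v0)*s)+4),0,.35,(0,255,0),1)
    cv2.imwrite("pics/"+name,im)
E
python3 - <<'E'
from h import *
t=cam("top"); s=cam("side")
crop(t,190,120,380,260,"tA.png"); crop(t,280,120,470,260,"tB.png")
crop(s,220,160,420,300,"sA.png"); crop(s,290,90,430,260,"sB.png"); crop(s,290,250,390,370,"sC.png")
E
```

```text
(no output)
```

View pics/tA.png

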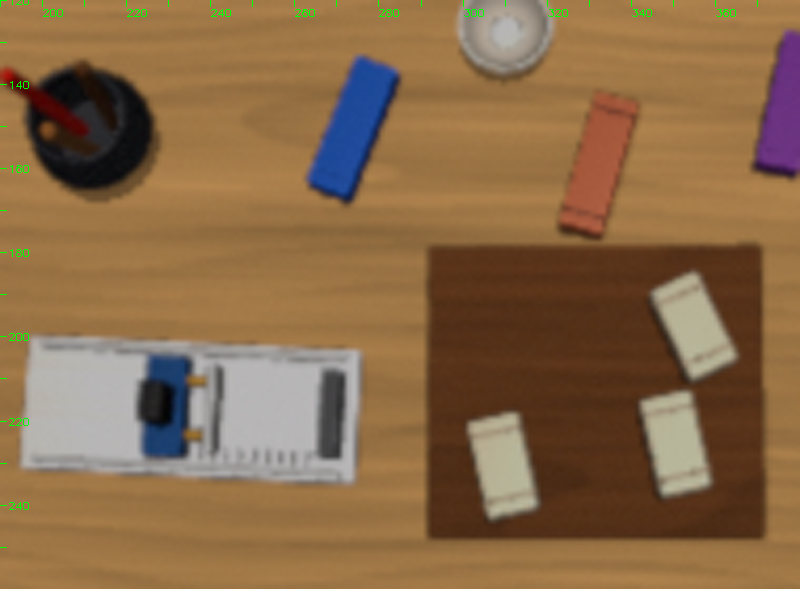

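View pics/tB.png

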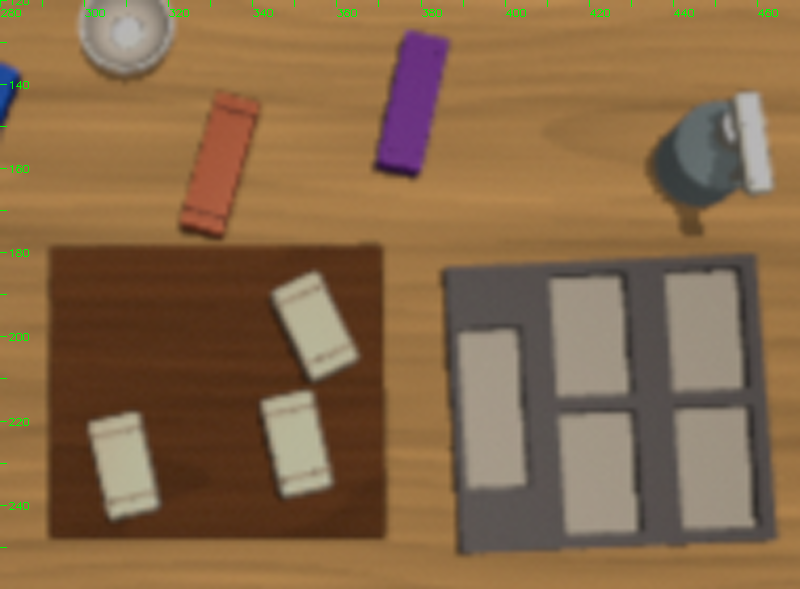

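View pics/sA.png

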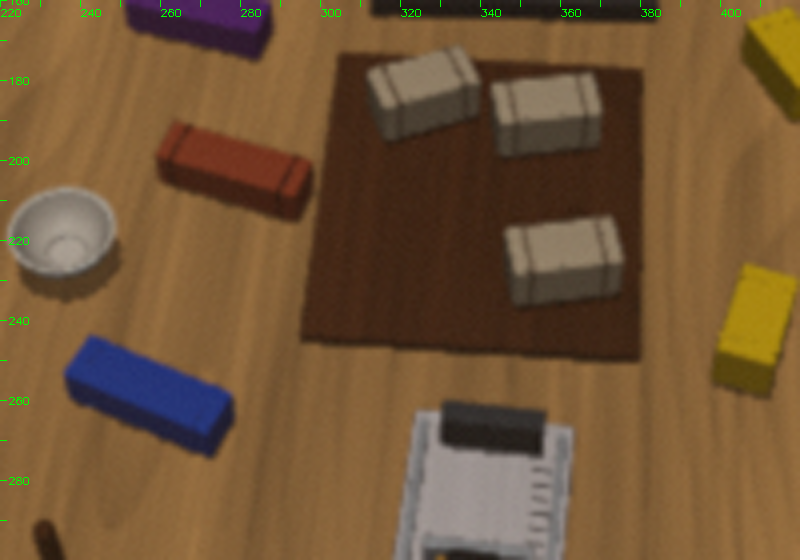

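View pics/sC.png

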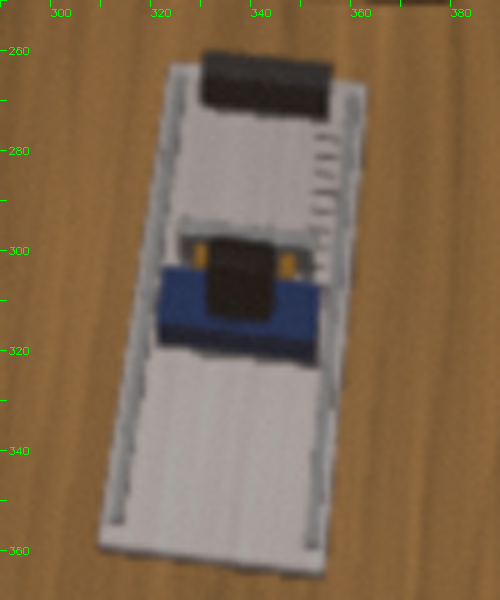

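View pics/sB.png

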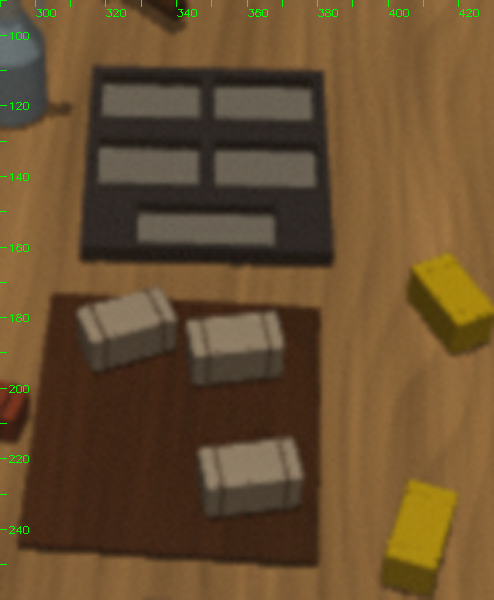

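```bash
cat >> h.py <<'E'
from scipy.optimize import minimize
def hull_img(d,pts,win,s=6):
    u0,v0,u1,v1=win; im=np.zeros(((v1-v0)*s,(u1-u0)*s),np.uint8)
    q=np.array([proj(d,p) for p in pts]); q=(q+.5-np.array([u0,v0]))*s-.5
    h=cv2.convexHull((q*16).round().astype(np.int32).reshape(-1,1,2)); cv2.fillConvexPoly(im,h,1,cv2.LINE_8,4); return im
def box(x,y,zc,yaw,dim):
    c,s=np.cos(yaw),np.sin(yaw); L,W,H=np.array(dim)/2
    return [np.array([x+c*a*L-s*b*W,y+s*a*L+c*b*W,zc+k*H]) for a in(-1,1) for b in(-1,1) for k in(-1,1)]
def mask(d,win,f,s=6):
    u0,v0,u1,v1=win; p=cv2.resize(d["pixels"][v0:v1,u0:u1],None,fx=s,fy=s,interpolation=cv2.INTER_CUBIC)
    m=f(p.astype(int)).astype(np.uint8); n,l,st,_=cv2.connectedComponentsWithStats(m)
    if n>1: m=(l==1+np.argmax(st[1:,4])).astype(np.uint8)
    c,_=cv2.findContours(m,cv2.RETR_EXTERNAL,cv2.CHAIN_APPROX_NONE); h=cv2.convexHull(np.concatenate(c)); o=np.zeros_like(m); cv2.fillConvexPoly(o,h,1); return o
def fit(views,dim,x0,freez=False):
    # views: list of (d,win,mask); x0=x,y,zc,yaw
    def cost(p):
        c=0
        z=p[3] if freez else x0[2]
        for d,w,m in views:
            r=hull_img(d,box(p[0],p[1],z,p[2],dim),w); c+=1-(r&m).sum()/max(1,(r|m).sum())
        return c
    st=np.array([x0[0],x0[1],x0[3]]+([x0[2]] if freez else []))
    best=None
    for k in range(2):
        n=len(st); sim=np.vstack([st]+[st+np.eye(n)[i]*[.01,.01,.12,.01][i] for i in range(n)])
        r=minimize(cost,st,method="Nelder-Mead",options=dict(initial_simplex=sim,xatol=1e-5,fatol=1e-5,maxiter=400)); st=r.x
    return r.x,r.fun/len(views)
E
cat > m1.py <<'E'
from h import *
t=cam("top"); s=cam("side")
red=lambda p:(p[...,0]-p[...,2]>55)&(p[...,0]-p[...,1]>48)
pale=lambda p:(p.min(-1)>95)&(p[...,0]-p[...,2]<75)
def win(c,r): return (c[0]-r,c[1]-r,c[0]+r,c[1]+r)
def doit(nm,ct,cs,dim,zc,f,yaw,r=24):
    w1,w2=win(ct,r),win(cs,r); m1,m2=mask(t,w1,f),mask(s,w2,f)
    P,_=tri(t,ct,s,cs)
    for lab,v,fz in(("both",[(t,w1,m1),(s,w2,m2)],True),("top",[(t,w1,m1)],False),("side",[(s,w2,m2)],False)):
        x,c=fit(v,dim,(P[0],P[1],zc,yaw),fz); print(nm,lab,np.round(x,4),"1-iou",round(c,3))
    return m1,m2
if __name__=="__main__":
    a=doit("bar",(332,158),(278,202),(.104,.034,.030),.015,red,-.3)
    b=[doit("b0",(309,230),(361,226),(.072,.038,.038),.029,lambda p:(p.min(-1)>60)&(p[...,0]-p[...,2]<60),.1,20),
     doit("b1",(350,225),(357,188),(.072,.038,.038),.029,lambda p:(p.min(-1)>60)&(p[...,0]-p[...,2]<60),.1,18),
     doit("b2",(354,197),(326,184),(.072,.038,.038),.029,lambda p:(p.min(-1)>60)&(p[...,0]-p[...,2]<60),.3,18)]
    R=[cv2.resize(m*255,(200,200)) for pr in [a]+b for m in pr]
    cv2.imwrite("pics/masks.png",np.vstack([np.hstack(R[:4]),np.hstack(R[4:])]))
E
python3 m1.py
```

```text
bar both [ 0.702  -0.0131 -0.263   0.0139] 1-iou 0.243
bar top [ 0.7021 -0.0129 -0.252 ] 1-iou 0.06
bar side [ 0.7028 -0.0256 -0.413 ] 1-iou 0.407
b0 both [0.4734 0.052  0.2361 0.0353] 1-iou 0.227
b0 top [0.4736 0.0524 0.2431] 1-iou 0.048
b0 side [0.4731 0.0378 0.0766] 1-iou 0.392
b1 both [ 0.4919 -0.0731  0.2336  0.0338] 1-iou 0.24
b1 top [ 0.4923 -0.0732  0.2352] 1-iou 0.034
b1 side [ 0.4914 -0.0913  0.0993] 1-iou 0.428
b2 both [ 0.5787 -0.0849  0.4602  0.0303] 1-iou 0.24
b2 top [ 0.5792 -0.0851  0.459 ] 1-iou 0.023
b2 side [ 0.5791 -0.1041  0.1639] 1-iou 0.43
```

View pics/masks.png

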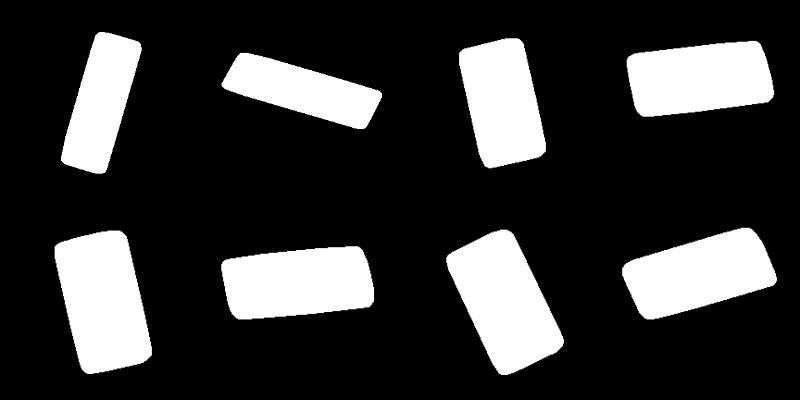

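```bash
python3 - <<'E'
from h import *
t=cam("top"); s=cam("side")
for n,d,pp in(("bar",s,[(278,202),(275,208),(297,208),(258,198),(268,216)]),("blank",s,[(361,226),(361,232),(351,226),(371,240),(375,228)]),("t",t,[(332,158),(340,158),(350,225),(350,238),(340,240)])):
    for u,v in pp: print(n,u,v,d["pixels"][v,u])
E
```

```text
bar 278 202 [116  51  30]
bar 275 208 [65 33 20]
bar 297 208 [64 40 24]
bar 258 198 [122  83  47]
bar 268 216 [135  99  57]
blank 361 226 [124 108  87]
blank 361 232 [77 66 52]
blank 351 226 [134 118  95]
blank 371 240 [62 39 22]
blank 375 228 [68 51 37]
t 332 158 [167  89  61]
t 340 158 [164 123  73]
t 350 225 [183 182 155]
t 350 238 [87 56 35]
t 340 240 [85 49 22]
```

```bash
cat > m1.py <<'E'
from h import *
# chroma based, view independent of brightness
redm=lambda p:(p[...,1]/np.maximum(p[...,0],1)<.62)
pale=lambda p:(p[...,2]/np.maximum(p[...,0],1)>.60)&(p[...,0]>55)
def win(c,r): return (c[0]-r,c[1]-r,c[0]+r,c[1]+r)
def doit(t,s,nm,ct,cs,dim,zc,f,yaw,r=24,verb=True):
    w1,w2=win(ct,r),win(cs,r); m1,m2=mask(t,w1,f),mask(s,w2,f)
    P,_=tri(t,ct,s,cs)
    for lab,v,fz in(("both",[(t,w1,m1),(s,w2,m2)],True),("top",[(t,w1,m1)],False),("side",[(s,w2,m2)],False)):
        x,c=fit(v,dim,(P[0],P[1],zc,yaw),fz); print(nm,lab,np.round(x,4),"1-iou",round(c,3))
    return m1,m2
if __name__=="__main__":
    t=cam("top"); s=cam("side")
    a=doit(t,s,"bar",(332,158),(278,202),(.104,.034,.030),.015,redm,-.3)
    b=[doit(t,s,"b0",(309,230),(361,226),(.072,.038,.038),.029,pale,.1,20),
     doit(t,s,"b1",(350,225),(357,188),(.072,.038,.038),.029,pale,.1,16),
     doit(t,s,"b2",(354,197),(326,184),(.072,.038,.038),.029,pale,.3,16)]
    R=[cv2.resize(m*255,(200,200)) for pr in [a]+b for m in pr]
    cv2.imwrite("pics/masks.png",np.vstack([np.hstack(R[:4]),np.hstack(R[4:])]))
E
python3 m1.py
```

```text
bar both [ 0.7003 -0.013  -0.2553  0.013 ] 1-iou 0.056
bar top [ 0.6999 -0.0129 -0.2457] 1-iou 0.055
bar side [ 0.6993 -0.0124 -0.2832] 1-iou 0.058
b0 both [0.4729 0.0522 0.2354 0.0291] 1-iou 0.062
b0 top [0.4732 0.0527 0.2478] 1-iou 0.054
b0 side [0.472  0.053  0.1973] 1-iou 0.063
b1 both [ 0.4914 -0.0728  0.2368  0.0281] 1-iou 0.058
b1 top [ 0.4918 -0.0728  0.2369] 1-iou 0.043
b1 side [ 0.4906 -0.0711  0.1913] 1-iou 0.064
b2 both [ 0.5783 -0.0846  0.4659  0.0281] 1-iou 0.06
b2 top [ 0.5784 -0.0845  0.4541] 1-iou 0.026
b2 side [ 0.5761 -0.083   0.3941] 1-iou 0.087
```

View pics/masks.png

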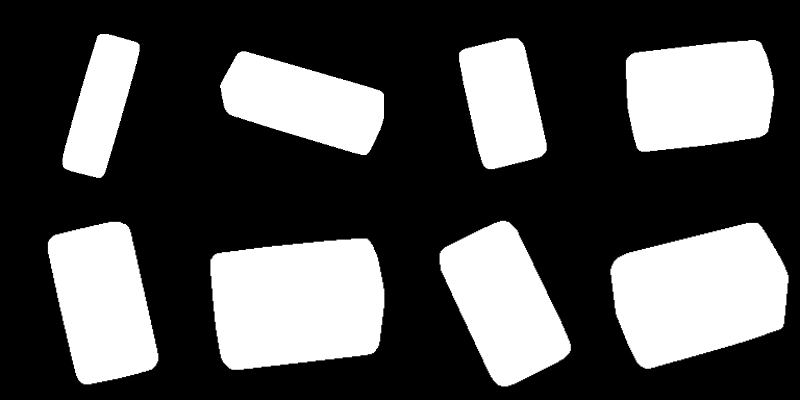

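```bash
cat > m2.py <<'E'
from h import *
t=cam("top"); s=cam("side")
g=lambda p:(p[...,2]/np.maximum(p[...,0],1)>.66)&(p[...,0]>20)
wt,ws=(375,170,475,262),(300,90,397,172)
m1,m2=mask(t,wt,g),mask(s,ws,g)
for lab,v,fz in(("both",[(t,wt,m1),(s,ws,m2)],True),("top",[(t,wt,m1)],False),("side",[(s,ws,m2)],False)):
    print("setter",lab,fit(v,(.212,.230,.018),(.52,-.29,.009,0),fz))
wg,wh=(185,190,287,245),(300,240,380,375)
g1,g2=mask(t,wg,g),mask(s,wh,lambda p:(p[...,2]/np.maximum(p[...,0],1)>.66)&(p[...,0]>90))
for lab,v,fz in(("both",[(t,wg,g1),(s,wh,g2)],True),("top",[(t,wg,g1)],False),("side",[(s,wh,g2)],False)):
    print("gauge",lab,fit(v,(.100,.250,.010),(.52,.25,.005,0),fz))
cv2.imwrite("pics/m2.png",cv2.resize(np.hstack([np.pad(m,((0,820-m.shape[0]),(0,4)))*255 for m in (m1,m2,g1,g2)]),None,fx=.35,fy=.35))
# by-eye checks
for c in [(196.5,199.5),(275,203),(273.5,234),(195,230.5)]: print("gauge corner top z=.01",np.round(atz(t,c[0]-.5,c[1]-.5,.01),4))
for c in [(321,262.5),(360.5,266.5),(352,365),(308,359)]: print("side",np.round(atz(s,c[0]-.5,c[1]-.5,.01),4))
E
python3 m2.py
```

```text
setter both (array([ 0.52852658, -0.30471163,  0.06346658,  0.0038119 ]), np.float64(0.03165529270947365))
setter top (array([ 0.52802918, -0.30320521,  0.06258691]), np.float64(0.0112741512113258))
setter side (array([ 0.52679828, -0.3070324 ,  0.07397107]), np.float64(0.05909737208681276))
gauge both (array([ 0.51131337,  0.28776253, -0.02844958,  0.00515523]), np.float64(0.02039552562466096))
gauge top (array([ 0.51197284,  0.28730429, -0.02722598]), np.float64(0.02472655095232057))
gauge side (array([ 0.51081269,  0.28774687, -0.02644688]), np.float64(0.01564737035488495))
gauge corner top z=.01 [0.5653 0.4126 0.01  ]
gauge corner top z=.01 [0.5591 0.1641 0.01  ]
gauge corner top z=.01 [0.4618 0.1656 0.01  ]
gauge corner top z=.01 [0.4675 0.4122 0.01  ]
side [0.5646 0.1645 0.01  ]
side [0.4658 0.1663 0.01  ]
side [0.471  0.4165 0.01  ]
side [0.5674 0.4129 0.01  ]
```

View pics/m2.png

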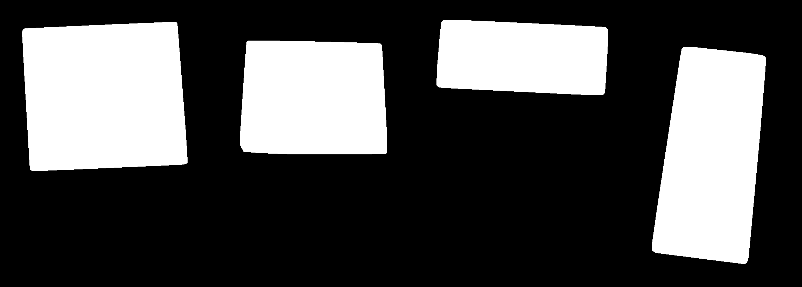

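```bash
python3 - <<'E'
from h import *
t=cam("top"); s=cam("side")
crop(t,215,195,285,245,"tG.png"); crop(s,315,250,365,330,"sG.png",7.5)
G=np.array([.5113,.2875]); c,sn=np.cos(-.0275),np.sin(-.0275); R=np.array([[c,-sn],[sn,c]])
for u,v,z in [(265.5-.5,218,.04),(271.5-.5,218,.04),(226.3,215.2,.082)]:
    print(u,R.T@(atz(t,u,v,z)[:2]-G), atz(t,u,v,z))
E
```

```text
265.0 [-0.00111266 -0.09955075] [0.50745046 0.18801749 0.04      ]
271.0 [-0.00022879 -0.11796565] [0.50782765 0.16958525 0.04      ]
226.3 [-0.00127898  0.01040144] [0.51030751 0.29793268 0.082     ]
```

View pics/tG.png

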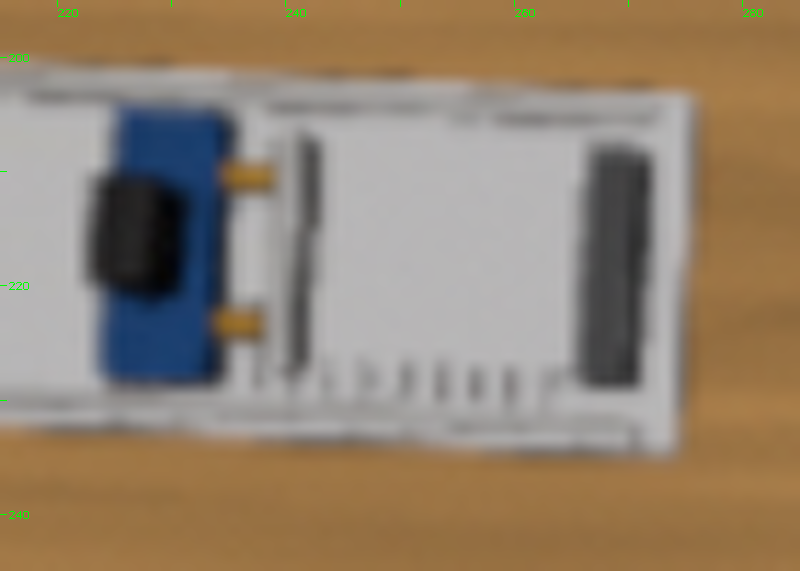

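View pics/sG.png

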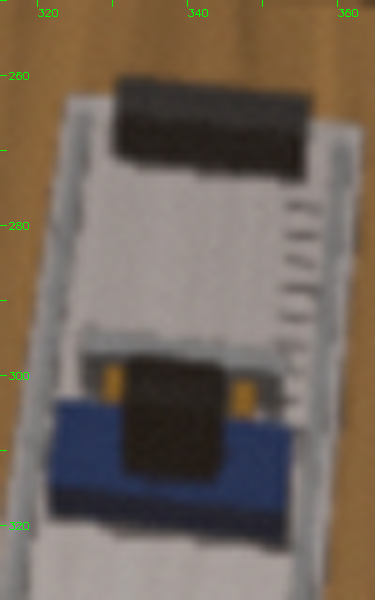

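```bash
python3 - <<'E'
from h import *
t=cam("top"); s=cam("side")
G=np.array([.5113,.2875]); c,sn=np.cos(-.0275),np.sin(-.0275); R=np.array([[c,-sn],[sn,c]])
L=lambda P:np.round(R.T@(P[:2]-G),4)
print("fixed foot side",L(atz(s,330,271,.01)),L(atz(s,355,273.8,.01)), "top edge back",L(atz(s,330,260.5,.04)),L(atz(s,356,263,.04)))
print("fixed face top",L(atz(t,265.5,207,.04)),L(atz(t,264.6,228,.04)))
print("steel plate", L(atz(t,240.8,207,.038)),L(atz(t,240.3,227,.038)))
# handle box search: print projected corners
def w(l): return np.r_[G+R@np.array(l[:2]),l[2]]
for y in (.008,.011,.014,.017):
    for d,n in((t,"top"),(s,"side")):
        print(y,n,[tuple(np.round(proj(d,w((a*.015,y+b*.009,z))),1)) for z in(.082,.036) for a,b in((-1,-1),(1,-1),(1,1),(-1,1))])
E
```

```text
fixed foot side [ 0.03   -0.0987] [-0.0318 -0.0986] top edge back [ 0.0317 -0.11  ] [-0.0317 -0.1109]
fixed face top [ 0.0328 -0.099 ] [-0.0318 -0.1003]
steel plate [ 0.0294 -0.0225] [-0.0322 -0.0252]
0.008 top [(np.float64(229.8), np.float64(220.0)), (np.float64(230.5), np.float64(210.0)), (np.float64(224.5), np.float64(209.7)), (np.float64(223.8), np.float64(219.7)), (np.float64(233.0), np.float64(221.1)), (np.float64(233.7), np.float64(211.4)), (np.float64(227.9), np.float64(211.1)), (np.float64(227.2), np.float64(220.8))]
0.008 side [(np.float64(345.2), np.float64(294.1)), (np.float64(331.8), np.float64(292.5)), (np.float64(330.8), np.float64(299.8)), (np.float64(344.4), np.float64(301.3)), (np.float64(344.6), np.float64(303.8)), (np.float64(331.6), np.float64(302.3)), (np.float64(330.6), np.float64(309.4)), (np.float64(343.8), np.float64(310.9))]
0.011 top [(np.float64(228.8), np.float64(219.9)), (np.float64(229.5), np.float64(209.9)), (np.float64(223.5), np.float64(209.6)), (np.float64(222.8), np.float64(219.6)), (np.float64(232.0), np.float64(221.0)), (np.float64(232.7), np.fl
[... 1052 characters left out ...]
p.float64(343.5), np.float64(313.3))]
0.017 top [(np.float64(226.8), np.float64(219.8)), (np.float64(227.5), np.float64(209.8)), (np.float64(221.5), np.float64(209.5)), (np.float64(220.8), np.float64(219.5)), (np.float64(230.1), np.float64(220.9)), (np.float64(230.8), np.float64(211.2)), (np.float64(225.0), np.float64(210.9)), (np.float64(224.3), np.float64(220.6))]
0.017 side [(np.float64(344.8), np.float64(297.7)), (np.float64(331.3), np.float64(296.1)), (np.float64(330.4), np.float64(303.4)), (np.float64(344.0), np.float64(305.0)), (np.float64(344.2), np.float64(307.3)), (np.float64(331.1), np.float64(305.8)), (np.float64(330.2), np.float64(313.0)), (np.float64(343.4), np.float64(314.5))]
```

Request:
send_rows(
  plan=[
    [[0.038,-0.0226,-0.0095],[0,0,0.047],0],
    [[0.038,-0.0226,-0.0095],[0,0,0.047],0],
    [[0.038,-0.0226,-0.0095],[0,0,0.047],0],
    [[0.038,-0.0226,-0.0095],[0,0,0.047],0],
    [[0.038,-0.0226,-0.0095],[0,0,0.047],0],
    [[0.038,-0.0226,-0.0095],[0,0,0.047],0],
    [[0.038,-0.0226,-0.0095],[0,0,0.047],0],
    [[0.038,-0.0226,-0.0095],[0,0,0.047],0],
    [[0,0,0],[0,0,0],0],
    [[0,0,0],[0,0,0],0],
  ],
  newtons=20,
)

```text
time: 1.8
tool_pos: [0.511, 0.3011, 0.1501]
tool_rot: [-3.141, -0.001, 3.11]
contact_force: [0.0, 1.1, 0.3]
opening: 0.0915
```

Request:
send_rows(
  plan=[
    [[0,0,-0.033],[0,0,0.0],0],
    [[0,0,-0.033],[0,0,0.004],0],
    [[0,0,-0.033],[0,0,0],0],
    [[0,0,0],[0,0,0],0],
    [[0,0,0],[0,0,0],255],
    [[0,0,0],[0,0,0],255],
    [[0,0,0],[0,0,0],255],
    [[0,0,0],[0,0,0],255],
    [[0,0,0],[0,0,0],255],
    [[0,0,0],[0,0,0],255],
    [[0,0,0],[0,0,0],255],
    [[0,0,0],[0,0,0],255],
  ],
  newtons=20,
)

```text
time: 3.0
tool_pos: [0.5108, 0.3017, 0.0517]
tool_rot: [3.142, -0.0, 3.117]
contact_force: [-0.7, -0.2, 0.6]
opening: 0.0324
```

```bash
python3 - <<'E'
from h import *
t=cam("top"); s=cam("side"); crop(t,180,180,300,260,"t2.png",5); crop(s,280,230,400,350,"s2.png",5)
E
```

```text
(no output)
```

View pics/s2.png

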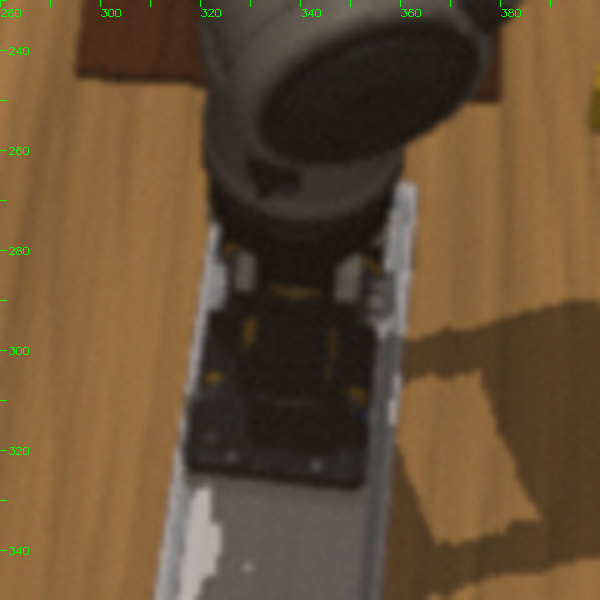

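Fingers still closing around the handle (opening 32 mm); gripper sits over the jaw. Let it close more.

Request:
send_rows(
  plan=[
    [[0,0,0],[0,0,0],255],
    [[0,0,0],[0,0,0],255],
    [[0,0,0],[0,0,0],255],
    [[0,0,0],[0,0,0],255],
  ],
)

```text
time: 3.5
tool_pos: [0.5107, 0.3019, 0.0517]
tool_rot: [3.141, -0.0, 3.117]
contact_force: [0.9, 1.5, -1.1]
opening: 0.0178
```

Request:
send_rows(
  plan=[
    [[0.0004,0.014,0],[0,0,0],255],
    [[0.0004,0.014,0],[0,0,0],255],
    [[0.0004,0.014,0],[0,0,0],255],
    [[0.0004,0.014,0],[0,0,0],255],
    [[0.0003,0.012,0],[0,0,0],255],
    [[0,0,0],[0,0,0],255],
    [[0,0,0],[0,0,0],255],
  ],
)

```text
time: 4.2
tool_pos: [0.5126, 0.3708, 0.0517]
tool_rot: [3.141, 0.0, 3.118]
contact_force: [1.0, 1.8, -2.1]
opening: 0.018
```

Request:
send_rows(
  plan=[
    [[0,0.002,0],[0,0,0],255],
    [[0,0.002,0],[0,0,0],255],
    [[0,0,0],[0,0,0],255],
    [[0,0,0],[0,0,0],255],
  ],
)

```text
time: 4.6
tool_pos: [0.5127, 0.3735, 0.0517]
tool_rot: [-3.142, -0.0, 3.116]
contact_force: [1.1, -0.4, -1.7]
opening: 0.018
```

Request:
send_rows(
  plan=[
    [[0,0.002,0],[0,0,0],255],
    [[0,0,0],[0,0,0],255],
    [[0,0,0],[0,0,0],255],
  ],
)

```text
time: 4.9
tool_pos: [0.5127, 0.3758, 0.0517]
tool_rot: [3.141, 0.0, 3.117]
contact_force: [0.2, -0.1, -1.8]
opening: 0.018
```

Request:
send_rows(
  plan=[
    [[0,0.002,0],[0,0,0],255],
    [[0,0,0],[0,0,0],255],
    [[0,0,0],[0,0,0],255],
  ],
)

```text
time: 5.2
tool_pos: [0.5127, 0.377, 0.0516]
tool_rot: [-3.14, -0.0, 3.117]
contact_force: [0.8, -4.7, -1.2]
opening: 0.0181
```

Request:
send_rows(
  plan=[
    [[0,0.002,0],[0,0,0],255],
    [[0,0,0],[0,0,0],255],
    [[0,0,0],[0,0,0],255],
  ],
)

```text
time: 5.5
tool_pos: [0.5127, 0.3771, 0.0516]
tool_rot: [-3.137, -0.001, 3.117]
contact_force: [1.5, -12.6, 1.9]
opening: 0.0177
```

```bash
python3 - <<'E'
from h import *
print(robot.observe()["qpos"]); t=cam("top"); print(atz(t,310,126,.03))
E
```

```text
[ 0.51544237  0.71463575  1.39776542 -0.00375955  1.03247367 -1.02837654]
[0.80159154 0.05762617 0.03      ]
```

Request:
send_rows(
  plan=[
    [[0,-0.001,0],[0,0,0],150],
    [[0,-0.002,0],[0,0,0],90],
    [[0,0,0],[0,0,0],90],
    [[0,0,0],[0,0,0],90],
    [[0,0,0.03],[0,0,0],90],
    [[0,0,0.05],[0,0,0],90],
    [[0,0,0.04],[0,0,0],90],
    [[0,-0.048,0],[0,0,-0.04],90],
    [[0,-0.048,0],[0,0,-0.04],90],
    [[0,-0.048,0],[0,0,-0.04],90],
    [[0,-0.048,0],[0,0,-0.04],90],
    [[0,-0.048,0],[0,0,-0.04],90],
    [[0.03,-0.038,0],[0,0,-0.026],90],
    [[0.03,-0.038,0],[0,0,0],90],
    [[0.03,-0.034,0],[0,0,0],90],
    [[0.03,-0.034,0],[0,0,0],90],
    [[0.034,-0.003,0],[0,0,0],90],
    [[0.034,0,0],[0,0,0],90],
    [[0,0,0],[0,0,0],90],
    [[0,0,0],[0,0,0],90],
  ],
)

```text
time: 7.55
tool_pos: [0.7004, -0.0098, 0.1707]
tool_rot: [-3.142, -0.002, 2.891]
contact_force: [-1.7, 0.2, 0.6]
opening: 0.0593
```

```bash
python3 - <<'E'
from h import *
print(robot.observe()["qpos"]); t=cam("top"); crop(t,180,100,380,250,"t3.png",4)
E
```

```text
[-1.23443369e-01  7.16260556e-01  1.04073738e+00  2.14947796e-04
  1.38627067e+00 -1.44392664e+00]
```

View pics/t3.png

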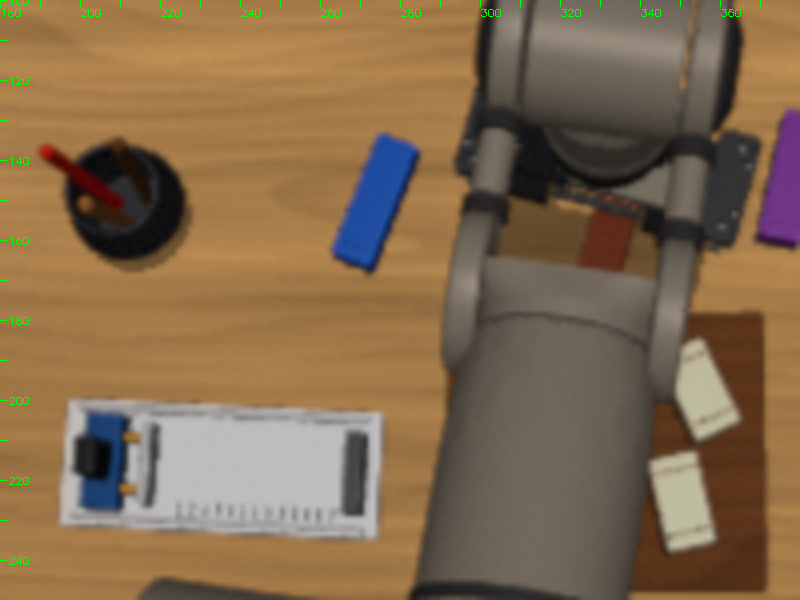

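Request:
send_rows(
  plan=[
    [[0,-0.003,-0.045],[0,0,0],90],
    [[0,0,-0.045],[0,0,0],90],
    [[0,0,-0.04],[0,0,0],90],
    [[0,0,-0.028],[0,0,0],90],
    [[0,0,0],[0,0,0],90],
    [[0,0,0],[0,0,0],255],
    [[0,0,0],[0,0,0],255],
    [[0,0,0],[0,0,0],255],
    [[0,0,0],[0,0,0],255],
    [[0,0,0],[0,0,0],255],
    [[0,0,0],[0,0,0],255],
    [[0,0,0],[0,0,0],255],
    [[0,0,0],[0,0,0],255],
  ],
  newtons=24,
)

```text
time: 8.9
tool_pos: [0.7017, -0.013, 0.0159]
tool_rot: [3.141, 0.003, 2.891]
contact_force: [-0.6, 2.5, 6.5]
opening: 0.0341
```

Request:
send_rows(
  plan=[
    [[0,0,0.03],[0,0,0],255],
    [[0,0,0.03],[0,0,0],255],
    [[0,0,0.03],[0,0,0],255],
    [[0,0,0],[0,0,0],255],
  ],
)

```text
time: 9.3
tool_pos: [0.7032, -0.0136, 0.1091]
tool_rot: [3.14, 0.009, 2.891]
contact_force: [0.5, -0.6, -1.5]
opening: 0.0334
```

```bash
python3 - <<'E'
from h import *
t=cam("top"); s=cam("side"); crop(s,220,120,380,280,"s4.png",4)
E
```

```text
(no output)
```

View pics/s4.png

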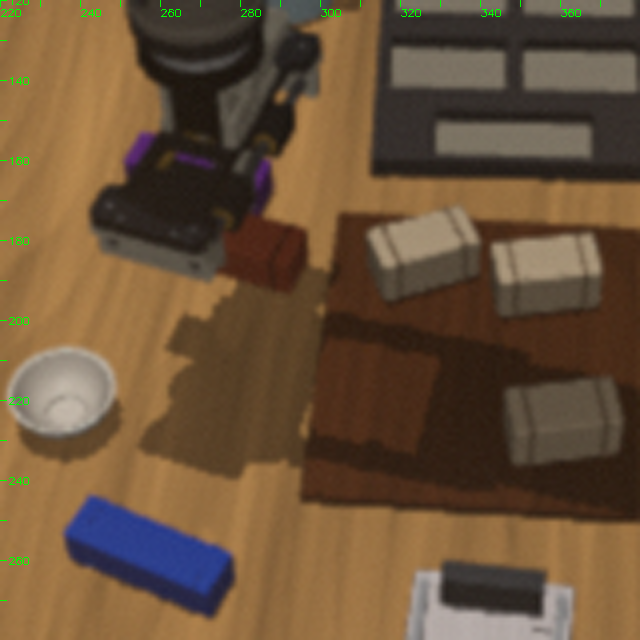

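Request:
send_rows(
  plan=[
    [[-0.038,0.01,0.002],[0,0,-0.135],255],
    [[-0.038,0.01,0],[0,0,-0.135],255],
    [[-0.038,0.01,0],[0,0,-0.135],255],
    [[-0.038,0.01,0],[0,0,-0.135],255],
    [[-0.03,0.03,0],[0,0,-0.135],255],
    [[-0.011,0.04,0],[0,0,-0.135],255],
    [[0,0.04,0],[0,0,-0.135],255],
    [[0,0.04,0],[0,0,-0.135],255],
    [[0,0.04,0],[0,0,-0.135],255],
    [[0,0.028,0],[0,0,-0.133],255],
    [[0,0,0],[0,0,0],255],
    [[0,0,0],[0,0,0],255],
  ],
)

```text
time: 10.6
tool_pos: [0.5063, 0.2448, 0.1039]
tool_rot: [-3.138, 0.002, 1.546]
contact_force: [-0.0, -0.6, -2.5]
opening: 0.0337
```

```bash
python3 - <<'E'
from h import *
t=cam("top"); s=cam("side"); crop(s,280,200,400,360,"s5.png",3.7); crop(t,180,150,320,260,"t5.png",4)
E
```

```text
(no output)
```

View pics/s5.png

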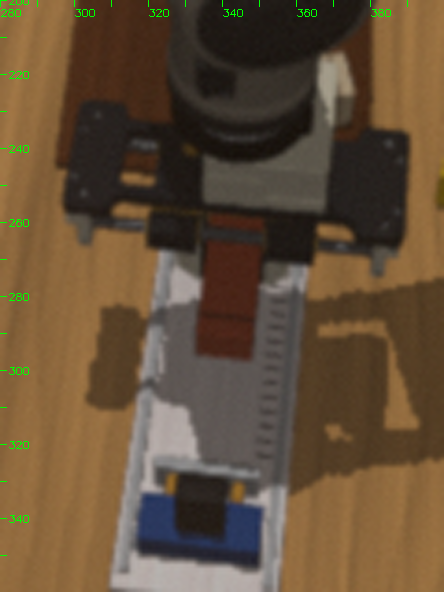

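View pics/t5.png

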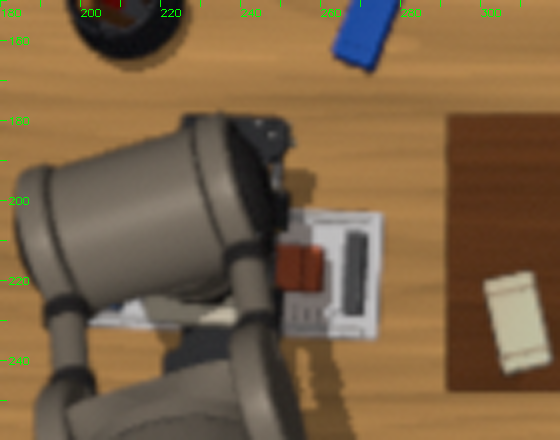

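```bash
python3 - <<'E'
from h import *
t=cam("top"); s=cam("side")
print("far end",atz(t,260.2,217,.118)); print("near end bottom", atz(s,340.3,296,.088), "near top edge", atz(s,341.,288.5,.118)); print(robot.observe()["qpos"])
for z in(.088,.118): print("pred near",proj(s,(.51,.2465+.052,z)),"far",proj(t,(.51,.2465-.052,z)))
E
```

```text
far end [0.5042357  0.19088135 0.118     ]
near end bottom [0.50664308 0.29599384 0.088     ] near top edge [0.50603143 0.29400504 0.118     ]
[ 3.11528749e-01  5.32439085e-01  1.58060106e+00 -2.54965693e-04
  1.02975144e+00  3.40271214e-01]
pred near (np.float64(338.687546821346), np.float64(296.8812994583732)) far (np.float64(260.5779588780829), np.float64(215.842185942076))
pred near (np.float64(338.9976188018154), np.float64(290.1830135913049)) far (np.float64(259.0284680542519), np.float64(214.9923351808762))
```

Request:
send_rows(
  plan=[
    [[0.004,0.003,-0.02],[0,0,0],255],
    [[0,0,-0.025],[0,0,0],255],
    [[0,0,-0.02],[0,0,0],255],
    [[0,0,-0.01],[0,0,0],255],
    [[0,0,0],[0,0,0],255],
    [[0,0,0],[0,0,0],255],
  ],
)

```text
time: 11.4
tool_pos: [0.5122, 0.2476, 0.0314]
tool_rot: [3.141, -0.0, 1.542]
contact_force: [0.7, 0.6, -1.3]
opening: 0.0337
```

Request:
send_rows(
  plan=[
    [[0,0,-0.002],[0,0,0],255],
    [[0,0,0],[0,0,0],255],
    [[0,0,0],[0,0,0],255],
  ],
)

```text
time: 11.7
tool_pos: [0.5119, 0.2479, 0.0294]
tool_rot: [3.141, -0.0, 1.543]
contact_force: [0.5, -0.3, -2.7]
opening: 0.0338
```

Request:
send_rows(
  plan=[
    [[0,0,-0.002],[0,0,0],255],
    [[0,0,0],[0,0,0],255],
    [[0,0,0],[0,0,0],255],
  ],
)

```text
time: 12.0
tool_pos: [0.5116, 0.2478, 0.0267]
tool_rot: [-3.142, 0.0, 1.543]
contact_force: [0.6, -0.1, -2.0]
opening: 0.0333
```

Request:
send_rows(
  plan=[
    [[0,0,-0.002],[0,0,0],255],
    [[0,0,0],[0,0,0],255],
    [[0,0,0],[0,0,0],255],
  ],
)

```text
time: 12.3
tool_pos: [0.5118, 0.2479, 0.0259]
tool_rot: [3.141, -0.0, 1.543]
contact_force: [-3.0, -0.5, 7.2]
opening: 0.0336
```

Request:
send_rows(
  plan=[
    [[0,0,0],[0,0,0],90],
    [[0,0,0],[0,0,0],90],
    [[0,0,0],[0,0,0],90],
    [[0,0,0.02],[0,0,0],90],
    [[0,0,0.04],[0,0,0],90],
    [[0,0,0.04],[0,0,0],90],
    [[0,0.011,0.02],[0,0,0.143],90],
    [[0,0.012,0],[0,0,0.143],90],
    [[0,0.012,0],[0,0,0.143],90],
    [[0,0.012,0],[0,0,0.143],90],
    [[0,0.012,0],[0,0,0.143],90],
    [[0,0.012,0],[0,0,0.143],90],
    [[0,0.012,0],[0,0,0.143],90],
    [[0,0.012,0],[0,0,0.143],90],
    [[0,0.012,0],[0,0,0.143],90],
    [[0,0.012,0],[0,0,0.143],90],
    [[0.001,0.01,0],[0,0,0.141],90],
    [[0,0,0],[0,0,0],90],
    [[0,0,0],[0,0,0],90],
  ],
)

```text
time: 14.2
tool_pos: [0.5125, 0.3766, 0.1444]
tool_rot: [-3.141, -0.0, 3.11]
contact_force: [-0.9, -0.6, -0.3]
opening: 0.0594
```

```bash
python3 - <<'E'
from h import *
t=cam("top"); s=cam("side"); crop(s,290,230,390,370,"s6.png",4); crop(t,180,150,320,260,"t6.png",5)
E
```

```text
(no output)
```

View pics/s6.png

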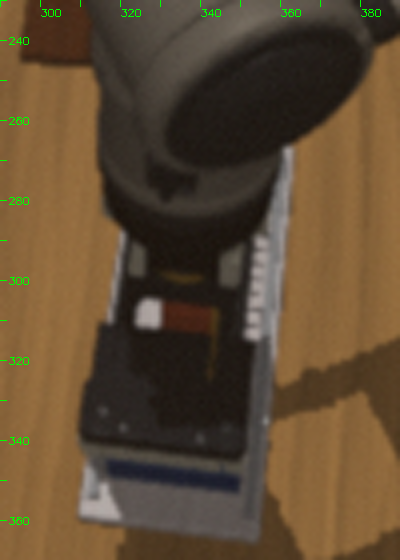

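View pics/t6.png

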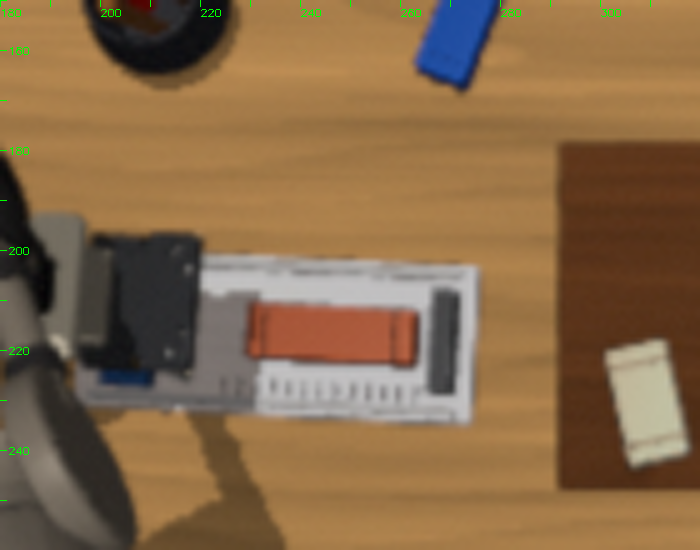

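Request:
send_rows(
  plan=[
    [[0,0,-0.033],[0,0,0.004],90],
    [[0,0,-0.03],[0,0,0],90],
    [[0,0,-0.03],[0,0,0],90],
    [[0,0,0],[0,0,0],90],
    [[0,0,0],[0,0,0],255],
    [[0,0,0],[0,0,0],255],
    [[0,0,0],[0,0,0],255],
    [[0,0,0],[0,0,0],255],
    [[0,0,0],[0,0,0],255],
    [[0,0,0],[0,0,0],255],
    [[0,0,0],[0,0,0],255],
    [[0,0,0],[0,0,0],255],
    [[0,0,0],[0,0,0],255],
    [[0,0,0],[0,0,0],255],
  ],
  newtons=20,
)

```text
time: 15.7
tool_pos: [0.5128, 0.377, 0.0522]
tool_rot: [3.141, 0.001, 3.118]
contact_force: [-1.4, -0.6, 5.4]
opening: 0.018
```

Request:
send_rows(
  plan=[
    [[-0.0002,-0.007,0],[0,0,0],255],
    [[-0.0003,-0.01,0],[0,0,0],255],
    [[-0.0003,-0.01,0],[0,0,0],255],
    [[-0.0002,-0.008,0],[0,0,0],255],
    [[0,0,0],[0,0,0],255],
    [[0,0,0],[0,0,0],255],
  ],
)

```text
time: 16.3
tool_pos: [0.5119, 0.3409, 0.0522]
tool_rot: [-3.141, 0.0, 3.117]
contact_force: [-1.9, -1.5, 5.5]
opening: 0.018
```

Request:
send_rows(
  plan=[
    [[0,-0.002,0],[0,0,0],255],
    [[-0.0002,-0.002,0],[0,0,0],255],
    [[0,-0.002,0],[0,0,0],255],
    [[0,0,0],[0,0,0],255],
    [[0,0,0],[0,0,0],255],
  ],
)

```text
time: 16.8
tool_pos: [0.5117, 0.3358, 0.0522]
tool_rot: [3.141, 0.001, 3.118]
contact_force: [-1.3, 1.6, 5.7]
opening: 0.0179
```

Request:
send_rows(
  plan=[
    [[0,-0.0015,0],[0,0,0],255],
    [[0,-0.0015,0],[0,0,0],255],
    [[0,0,0],[0,0,0],255],
    [[0,0,0],[0,0,0],255],
  ],
)

```text
time: 17.2
tool_pos: [0.5116, 0.3329, 0.0522]
tool_rot: [3.141, 0.001, 3.118]
contact_force: [-1.0, 2.5, 5.9]
opening: 0.018
```

Request:
send_rows(
  plan=[
    [[0,-0.0015,0],[0,0,0],255],
    [[0,-0.0015,0],[0,0,0],255],
    [[0,0,0],[0,0,0],255],
    [[0,0,0],[0,0,0],255],
  ],
)

```text
time: 17.6
tool_pos: [0.5115, 0.3301, 0.0522]
tool_rot: [3.141, 0.001, 3.118]
contact_force: [-1.8, 2.7, 4.8]
opening: 0.0178
```

Request:
send_rows(
  plan=[
    [[0,-0.0015,0],[0,0,0],255],
    [[0,-0.0015,0],[0,0,0],255],
    [[0,0,0],[0,0,0],255],
    [[0,0,0],[0,0,0],255],
  ],
)

```text
time: 18.0
tool_pos: [0.5115, 0.3274, 0.0522]
tool_rot: [3.14, 0.001, 3.118]
contact_force: [-2.4, 4.4, 5.3]
opening: 0.0181
```

```bash
python3 - <<'E'
from h import *
t=cam("top"); s=cam("side"); crop(s,290,230,390,370,"s7.png",4); crop(t,190,190,290,250,"t7.png",7)
print(robot.observe()["contact_force"])
E
```

```text
[-1.51485027  2.71288014  5.28594712]
```

View pics/t7.png

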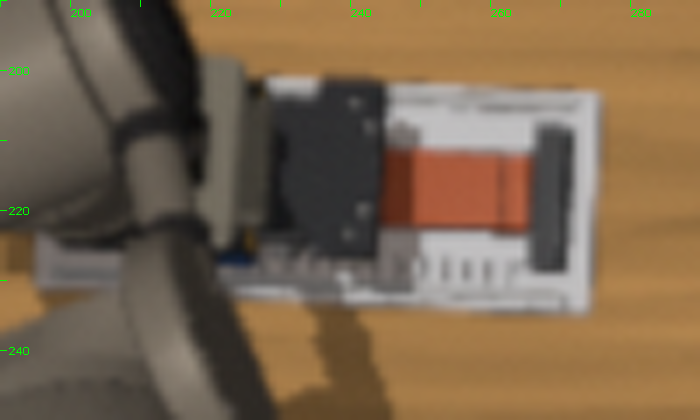

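Request:
send_rows(
  plan=[
    [[0,-0.001,0],[0,0,0],255],
    [[0,-0.001,0],[0,0,0],255],
    [[0,0,0],[0,0,0],255],
    [[0,0,0],[0,0,0],255],
    [[0,0,0],[0,0,0],255],
    [[0,0,0],[0,0,0],255],
    [[0,0,0],[0,0,0],255],
    [[0,0,0],[0,0,0],255],
    [[0,0,0],[0,0,0],255],
    [[0,0,0],[0,0,0],255],
    [[0,0,0],[0,0,0],255],
    [[0,0,0],[0,0,0],255],
    [[0,0,0],[0,0,0],255],
    [[0,0,0],[0,0,0],255],
    [[0,0,0],[0,0,0],255],
    [[0,0,0],[0,0,0],255],
    [[0,0,0],[0,0,0],255],
  ],
)

```text
time: 19.8
tool_pos: [0.5114, 0.3257, 0.0522]
tool_rot: [3.14, 0.001, 3.118]
contact_force: [-1.7, 4.7, 6.0]
opening: 0.0177
```

```bash
python3 - <<'E'
from h import *
F=[]
for i in range(6):
    t=cam("top"); F.append(robot.observe()["contact_force"])
print(np.mean(F,0)); print(robot.observe()["tool_pos"])
E
```

```text
[-1.88443846  5.06175263  5.84903364]
[0.51143607 0.32564603 0.05220299]
```

Request:
send_rows(
  plan=[
    [[0,0.004,0],[0,0,0],255],
    [[0.0003,0.01,0],[0,0,0],255],
    [[0.0003,0.01,0],[0,0,0],255],
    [[0.0003,0.01,0],[0,0,0],255],
    [[0.0003,0.01,0],[0,0,0],255],
    [[0.0002,0.006,0],[0,0,0],255],
    [[0,0.003,0],[0,0,0],255],
    [[0,0.002,0],[0,0,0],255],
    [[0,0,0],[0,0,0],255],
    [[0,0,0],[0,0,0],255],
  ],
)

```text
time: 21.1
tool_pos: [0.5128, 0.3771, 0.0521]
tool_rot: [-3.138, -0.001, 3.118]
contact_force: [-2.2, -9.0, 10.4]
opening: 0.018
```

Request:
send_rows(
  plan=[
    [[0,0,0],[0,0,0],90],
    [[0,0,0],[0,0,0],90],
    [[0,0,0],[0,0,0],90],
    [[0,0,0.02],[0,0,0],90],
    [[0,0,0.04],[0,0,0],90],
    [[0,0,0.035],[0,0,0],90],
    [[0,0,0],[0,0,0],90],
  ],
)

```text
time: 21.8
tool_pos: [0.5152, 0.3814, 0.1522]
tool_rot: [3.136, 0.009, 3.118]
contact_force: [1.0, 0.2, 1.4]
opening: 0.0593
```

```bash
python3 - <<'E'
from h import *
from m1 import redm
t=cam("top"); s=cam("side"); crop(t,180,180,320,260,"t8.png",5)
w=(225,200,268,232); m=mask(t,w,redm); print(fit([(t,w,m)],(.104,.034,.030),(.51,.24,.025,1.54)))
E
```

```text
(array([0.51202587, 0.23932745, 1.49505253]), np.float64(0.164219318334905))
```

View pics/t8.png

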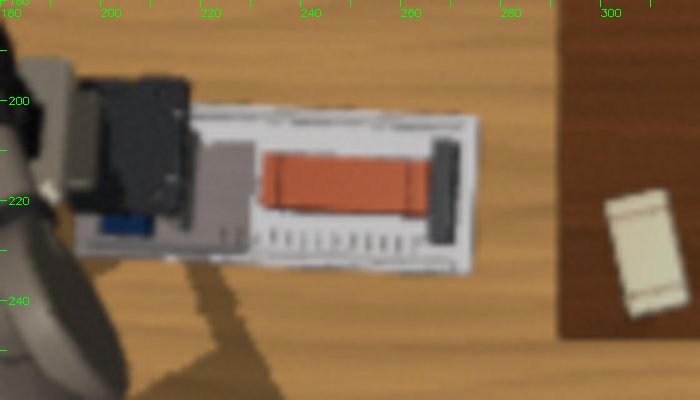

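Request:
send_rows(
  plan=[
    [[0,-0.014,0],[0,0,-0.143],90],
    [[0,-0.014,0],[0,0,-0.143],90],
    [[0,-0.014,0],[0,0,-0.143],90],
    [[0,-0.014,0],[0,0,-0.143],90],
    [[0,-0.014,0],[0,0,-0.143],90],
    [[0,-0.014,0],[0,0,-0.143],90],
    [[0,-0.014,0],[0,0,-0.143],90],
    [[0,-0.014,0],[0,0,-0.143],90],
    [[0,-0.014,0],[0,0,-0.143],90],
    [[-0.001,-0.014,0],[0,0,-0.143],90],
    [[-0.002,-0.001,0],[0,0,-0.145],90],
    [[0,0,0],[0,0,0],90],
    [[0,0,0],[0,0,0],90],
  ],
)

```text
time: 23.2
tool_pos: [0.5093, 0.2388, 0.1456]
tool_rot: [-3.14, 0.001, 1.547]
contact_force: [-1.1, -0.3, -0.7]
opening: 0.0595
```

Request:
send_rows(
  plan=[
    [[0.002,0.001,-0.04],[0,0,-0.004],90],
    [[0,0,-0.04],[0,0,0],90],
    [[0,0,-0.025],[0,0,0],90],
    [[0,0,-0.0135],[0,0,0],90],
    [[0,0,0],[0,0,0],90],
    [[0,0,0],[0,0,0],90],
  ],
)

```text
time: 23.8
tool_pos: [0.5125, 0.2402, 0.0289]
tool_rot: [3.14, -0.0, 1.54]
contact_force: [-0.2, 0.2, 0.0]
opening: 0.0596
```

Request:
send_rows(
  plan=[
    [[-0.001,0,-0.002],[0,0,0],255],
    [[0,0,0],[0,0,0],255],
    [[0,0,0],[0,0,0],255],
    [[0,0,0],[0,0,0],255],
    [[0,0,0],[0,0,0],255],
    [[0,0,0],[0,0,0],255],
    [[0,0,0],[0,0,0],255],
    [[0,0,0],[0,0,0],255],
    [[0,0.001,0.02],[0,0,0],255],
    [[0,0.003,0.04],[0,0,0],255],
    [[0,0,0.03],[0,0,0],255],
    [[0,0,0],[0,0,0],255],
    [[0,0,0],[0,0,0],255],
  ],
  newtons=24,
)

```text
time: 25.1
tool_pos: [0.5105, 0.2437, 0.1158]
tool_rot: [-3.141, 0.0, 1.539]
contact_force: [-0.4, -0.1, -2.3]
opening: 0.0338
```

```bash
python3 - <<'E'
from h import *
t=cam("top"); s=cam("side"); crop(s,280,200,400,360,"s9.png",3.7); print(robot.observe()["qpos"])
crop(t,180,180,320,260,"t9.png",5)
St=np.array([.528,-.304]); c,sn=np.cos(.063),np.sin(.063); R=np.array([[c,-sn],[sn,c]])
crop(t,380,170,470,260,"tS.png",6.6)
E
```

```text
[ 3.09815246e-01  5.25411887e-01  1.56331965e+00 -6.56676758e-05
  1.05640624e+00  3.41919074e-01]
```

View pics/s9.png

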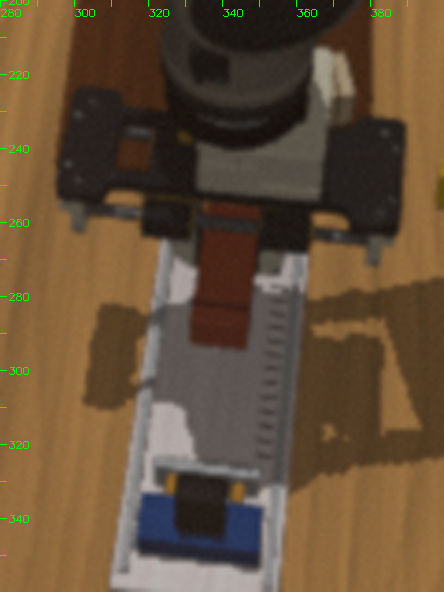

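View pics/tS.png

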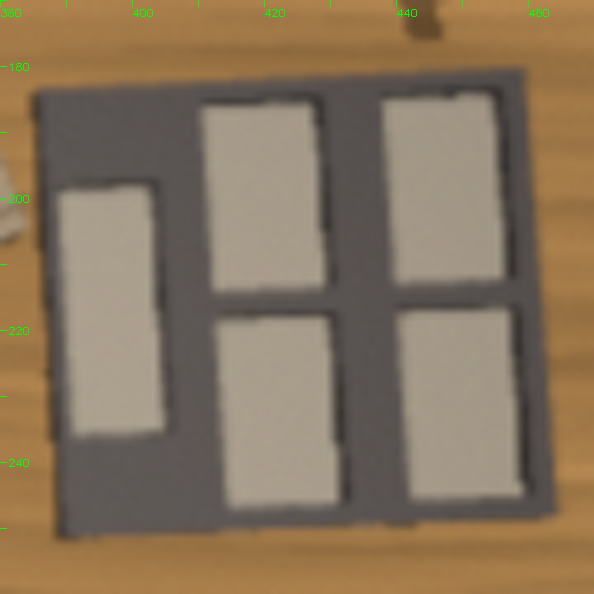

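```bash
python3 - <<'E'
from h import *
t=cam("top"); P=lambda x,y:(x/6.6+380-.5,y/6.6+170-.5)
St=np.array([.528,-.304]); c,sn=np.cos(.063),np.sin(.063); R=np.array([[c,-sn],[sn,c]])
# (left rim mid, right floor mid, top floor mid, bottom rim mid)
D={"trough":((64,312),(158,312),(105,187),(118,435)),
"wA(x+,y+)":((207,200),(321,195),(258,103),(268,292)),
"wB(x+,y-)":((388,190),(500,190),(438,97),(450,285)),
"wC(x-,y+)":((221,413),(336,412),(272,317),(283,507)),
"wD(x-,y-)":((403,405),(517,402),(456,309),(467,498))}
for n,(l,r,tp,b) in D.items():
    L=atz(t,*P(*l),.018);Rr=atz(t,*P(*r),.006);T=atz(t,*P(*tp),.006);B=atz(t,*P(*b),.018)
    ctr=np.array([(T[0]+B[0])/2,(L[1]+Rr[1])/2]); print(n,ctr.round(4),"size",round(T[0]-B[0],4),round(L[1]-Rr[1],4),"local",(R.T@(ctr-St)).round(4))
E
```

```text
trough [ 0.5227 -0.2174] size 0.1181 0.0459 local [0.0002 0.0868]
wA(x+,y+) [ 0.5779 -0.2893] size 0.0914 0.056 local [0.0507 0.0115]
wB(x+,y-) [ 0.5826 -0.374 ] size 0.0909 0.0557 local [ 0.0501 -0.0733]
wC(x-,y+) [ 0.4766 -0.296 ] size 0.0896 0.0561 local [-0.0508  0.0112]
wD(x-,y-) [ 0.4824 -0.3807] size 0.0892 0.0562 local [-0.0503 -0.0737]
```

Request:
send_rows(
  plan=[
    [[0.001,-0.042,0],[0,0,-0.134],255],
    [[0.001,-0.042,0],[0,0,-0.134],255],
    [[0.001,-0.042,0],[0,0,-0.134],255],
    [[0.001,-0.042,0],[0,0,-0.134],255],
    [[0.001,-0.042,0],[0,0,-0.134],255],
    [[0.001,-0.042,0],[0,0,-0.134],255],
    [[0.001,-0.042,0],[0,0,-0.134],255],
    [[0.001,-0.042,0],[0,0,-0.134],255],
    [[0.001,-0.042,0],[0,0,-0.134],255],
    [[0.001,-0.042,0],[0,0,-0.134],255],
    [[0.002,-0.041,0],[0,0,-0.136],255],
    [[0,0,0],[0,0,0],255],
    [[0,0,0],[0,0,0],255],
    [[0,0,0],[0,0,0],255],
  ],
)

```text
time: 26.65
tool_pos: [0.5222, -0.2161, 0.1151]
tool_rot: [-3.14, 0.002, 0.064]
contact_force: [0.1, 0.9, -1.8]
opening: 0.0341
```

```bash
python3 - <<'E'
from h import *
t=cam("top"); s=cam("side"); crop(s,300,80,400,200,"s10.png",5); crop(t,340,170,480,270,"t10.png",5)
E
```

```text
(no output)
```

View pics/s10.png

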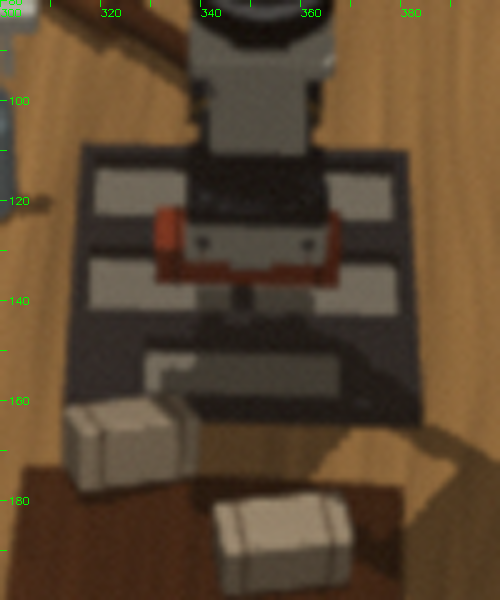

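View pics/t10.png

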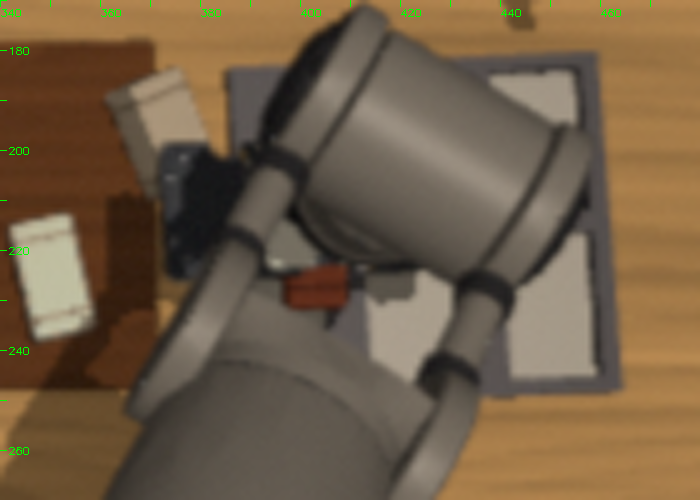

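```bash
python3 - <<'E'
from h import *
from m1 import *
t=cam("top"); s=cam("side")
w=(305,155,342,182); m=mask(s,w,pale); cv2.imwrite("pics/mk.png",m*255)
for z in(.029,.035,.04): print(z,fit([(s,w,m)],(.072,.038,.038),(.58,-.13,z,.4)))
print(tri(t,(364,188),s,(314.5,161.5)))
print("board edge",atz(t,371,230,.01), "setter left edge",atz(t,386,200,.018))
E
```

```text
0.029 (array([ 0.58078137, -0.14795749,  0.30200333]), np.float64(0.1862103673880221))
0.035 (array([ 0.58038653, -0.1420849 ,  0.2808844 ]), np.float64(0.18091623994147765))
0.04 (array([ 0.58033599, -0.13874059,  0.26119212]), np.float64(0.17531903215478206))
(array([ 0.60486938, -0.11118541,  0.08073306]), np.float64(0.009127309144194354))
board edge [ 0.47907274 -0.13928853  0.01      ] setter left edge [ 0.5729438  -0.18423145  0.018     ]
```

View pics/mk.png

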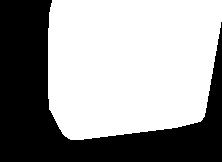

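Request:
send_rows(
  plan=[
    [[0,-0.001,-0.03],[0,0,0],255],
    [[0,0,-0.03],[0,0,0],255],
    [[0,0,-0.02],[0,0,0],255],
    [[0,0,-0.007],[0,0,0],255],
    [[0,0,0],[0,0,0],255],
    [[0,0,0],[0,0,0],255],
  ],
)

```text
time: 27.45
tool_pos: [0.5236, -0.2183, 0.0303]
tool_rot: [3.14, -0.001, 0.063]
contact_force: [0.7, -0.4, -2.1]
opening: 0.0337
```

Request:
send_rows(
  plan=[
    [[0,0,-0.002],[0,0,0],255],
    [[0,0,0],[0,0,0],255],
    [[0,0,0],[0,0,0],255],
  ],
)

```text
time: 27.75
tool_pos: [0.5231, -0.2183, 0.0278]
tool_rot: [3.141, -0.001, 0.063]
contact_force: [-1.0, -0.6, -2.5]
opening: 0.0339
```

Request:
send_rows(
  plan=[
    [[0,0,-0.002],[0,0,0],255],
    [[0,0,0],[0,0,0],255],
    [[0,0,0],[0,0,0],255],
  ],
)

```text
time: 28.05
tool_pos: [0.5228, -0.2182, 0.0252]
tool_rot: [3.142, 0.0, 0.063]
contact_force: [0.6, -0.2, -2.5]
opening: 0.0338
```

Request:
send_rows(
  plan=[
    [[0,0.001,-0.0015],[0,0,0],255],
    [[0,0,0],[0,0,0],255],
    [[0,0,0],[0,0,0],120],
    [[0,0,0],[0,0,0],120],
    [[0,0,0],[0,0,0],120],
    [[0,0,0],[0,0,0],120],
    [[0,0,0.02],[0,0,0],120],
    [[0,0,0.04],[0,0,0],120],
    [[0,0,0.04],[0,0,0],120],
    [[-0.02,0.04,0.02],[0,0,0],120],
    [[-0.02,0.045,0],[0,0,0],120],
    [[0,0.05,0],[0,0,0],90],
    [[0,0.05,0],[0,0,0],90],
    [[0,0.05,0],[0,0,0],90],
    [[0,0.03,0],[0,0,0],90],
    [[0,0,0],[0,0,0],90],
    [[0,0,0],[0,0,0],90],
  ],
)

```text
time: 29.75
tool_pos: [0.4829, 0.0481, 0.1439]
tool_rot: [3.141, -0.0, 0.065]
contact_force: [-0.5, -0.7, 0.4]
opening: 0.0592
```

```bash
python3 - <<'E'
from h import *
from m1 import *
t=cam("top"); s=cam("side"); crop(s,300,90,400,210,"s11.png",5); crop(t,280,170,480,270,"t11.png",4)
E
```

```text
(no output)
```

View pics/s11.png

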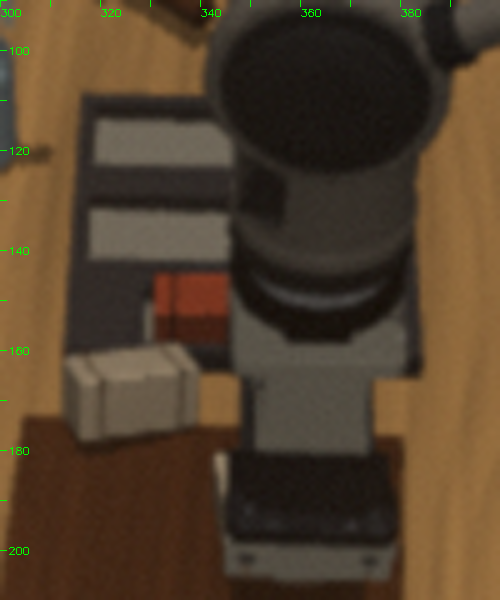

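View pics/t11.png

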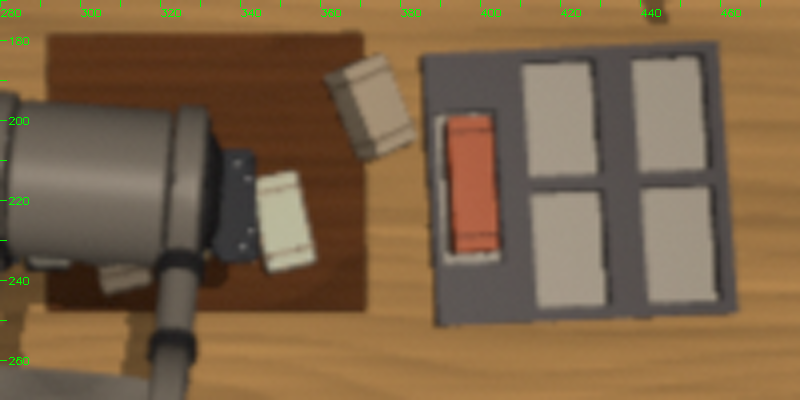

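Request:
send_rows(
  plan=[
    [[-0.01,0.004,-0.01],[0,0,0.09],90],
    [[0,0,-0.03],[0,0,0.08],90],
    [[0,0,0],[0,0,0],90],
    [[0,0,0],[0,0,0],90],
  ],
)

```text
time: 30.25
tool_pos: [0.4729, 0.0508, 0.1039]
tool_rot: [-3.141, 0.001, 0.229]
contact_force: [0.0, 0.3, 0.1]
opening: 0.0595
```

```bash
python3 - <<'E'
from h import *
from m1 import *
t=cam("top"); s=cam("side"); crop(s,310,160,410,250,"s12.png",6); crop(t,280,190,360,270,"t12.png",5)
E
```

```text
(no output)
```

View pics/s12.png

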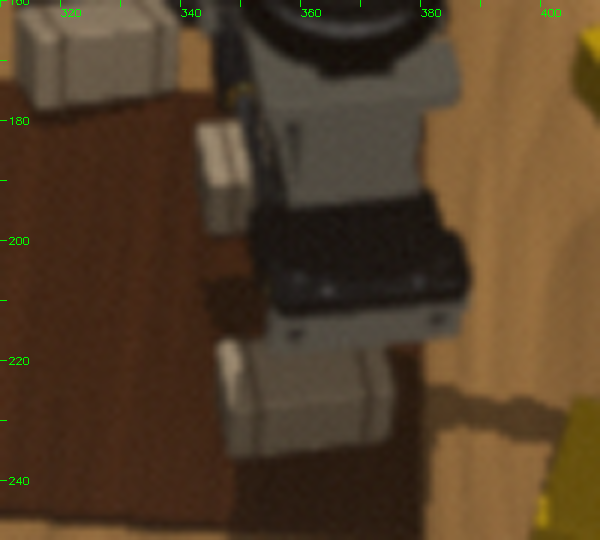

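View pics/t12.png

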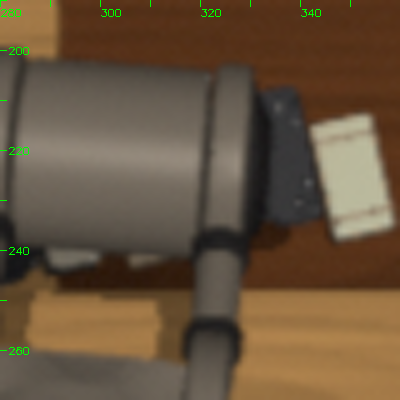

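Request:
send_rows(
  plan=[
    [[0,0.001,-0.03],[0,0,0.006],90],
    [[0,0,-0.03],[0,0,0],90],
    [[0,0,-0.018],[0,0,0],90],
    [[0,0,0],[0,0,0],90],
    [[0,0,0],[0,0,0],255],
    [[0,0,0],[0,0,0],255],
    [[0,0,0],[0,0,0],255],
    [[0,0,0],[0,0,0],255],
    [[0,0,0],[0,0,0],255],
    [[0,0,0],[0,0,0],255],
    [[0,0,0],[0,0,0],255],
    [[0,0,0],[0,0,0],255],
  ],
  newtons=24,
)

```text
time: 31.55
tool_pos: [0.4737, 0.0528, 0.0269]
tool_rot: [3.141, -0.002, 0.239]
contact_force: [-0.9, -0.6, 7.5]
opening: 0.0379
```

Request:
send_rows(
  plan=[
    [[0,0,0.03],[0,0,0],255],
    [[0,0,0.03],[0,0,0],255],
    [[0,0,0.025],[0,0,0],255],
    [[0.001,-0.044,0],[0,0,-0.0176],255],
    [[0.001,-0.044,0],[0,0,-0.0176],255],
    [[0.001,-0.044,0],[0,0,-0.0176],255],
    [[0.001,-0.044,0],[0,0,-0.0176],255],
    [[0.001,-0.044,0],[0,0,-0.0176],255],
    [[0.001,-0.044,0],[0,0,-0.0176],255],
    [[0.001,-0.044,0],[0,0,-0.0176],255],
    [[0.001,-0.044,0],[0,0,-0.0176],255],
    [[0.001,-0.044,0],[0,0,-0.0176],255],
    [[0,-0.0375,0],[0,0,-0.0176],255],
    [[0,0,0],[0,0,0],255],
    [[0,0,0],[0,0,0],255],
    [[0,0,0],[0,0,0],255],
  ],
)

```text
time: 33.15
tool_pos: [0.4817, -0.3795, 0.1106]
tool_rot: [-3.141, 0.001, 0.064]
contact_force: [1.3, 0.3, -1.6]
opening: 0.0379
```

```bash
python3 - <<'E'
from h import *
t=cam("top"); s=cam("side"); crop(s,300,60,420,250,"s13.png",3.1); crop(t,280,170,480,270,"t13.png",4)
E
```

```text
(no output)
```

View pics/s13.png

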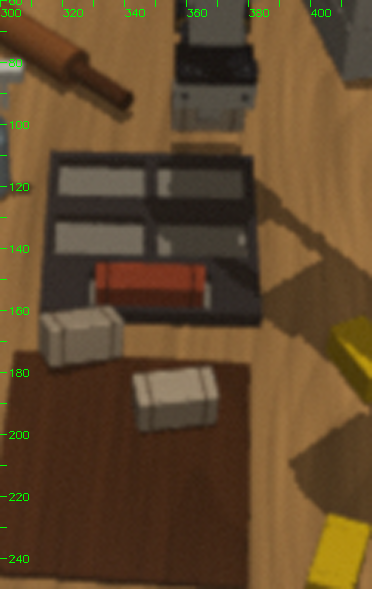

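View pics/t13.png

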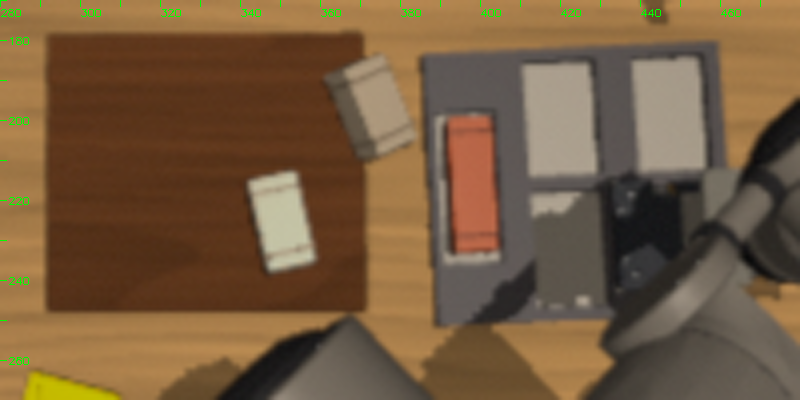

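Request:
send_rows(
  plan=[
    [[0,-0.001,-0.03],[0,0,0],255],
    [[0,0,-0.03],[0,0,0],255],
    [[0,0,-0.02],[0,0,0],255],
    [[0,0,-0.003],[0,0,0],255],
    [[0,0,0],[0,0,0],255],
    [[0,0,-0.0015],[0,0,0],255],
    [[0,0,0],[0,0,0],255],
    [[0,0,0],[0,0,0],255],
  ],
)

```text
time: 34.05
tool_pos: [0.4823, -0.382, 0.0273]
tool_rot: [3.14, -0.001, 0.063]
contact_force: [-0.8, 0.3, -1.8]
opening: 0.0378
```

```bash
cat > m3.py <<'E'
from h import *
from m1 import pale
from scipy.spatial.transform import Rotation as Ro
def box6(p,dim=(.072,.038,.038)):
    R=Ro.from_euler("ZYX",p[3:6]).as_matrix(); L,W,H=np.array(dim)/2
    return [np.array(p[:3])+R@np.array([a*L,b*W,c*H]) for a in(-1,1) for b in(-1,1) for c in(-1,1)]
if __name__=="__main__":
    t=cam("top"); s=cam("side"); V=[]
    for d,w in((t,(358,180,386,213)),(s,(309,155,343,183))):
        m=mask(d,w,lambda p:(p[...,2]/np.maximum(p[...,0],1)>(.60 if d is t else .62))&(p[...,0]>45)); V.append((d,w,m))
    cv2.imwrite("pics/mk.png",np.hstack([cv2.resize(m*255,(300,300)) for _,_,m in V]))
    def cost(p):
        c=0
        for d,w,m in V:
            r=hull_img(d,box6(p),w); c+=1-(r&m).sum()/(r|m).sum()
        return c
    for r0 in(.4,.1,.7):
        st=np.array([.58,-.145,.028,.4,0,r0])
        for k in range(3):
            sim=np.vstack([st]+[st+np.eye(6)[i]*[.006,.006,.006,.1,.1,.15][i] for i in range(6)])
            r=minimize(cost,st,method="Nelder-Mead",options=dict(initial_simplex=sim,xatol=1e-5,fatol=1e-5,maxiter=600)); st=r.x
        print(r.x.round(3),r.fun/2, np.array(box6(r.x))[:,2].round(3))
    crop(t,350,170,400,220,"tb2.png",10); crop(s,300,145,350,190,"sb2.png",10)
E
python3 m3.py
```

```text
[ 0.581 -0.14   0.036  0.414 -0.068  0.213] 0.10421142052616522 [0.011 0.048 0.019 0.056 0.016 0.053 0.024 0.061]
[ 0.581 -0.14   0.035  0.415 -0.125  0.204] 0.10399526233887879 [0.009 0.046 0.016 0.053 0.018 0.055 0.025 0.062]
[ 0.581 -0.14   0.036  0.413 -0.04   0.212] 0.10482695538086012 [0.012 0.05  0.02  0.058 0.015 0.052 0.023 0.06 ]
```

View pics/mk.png

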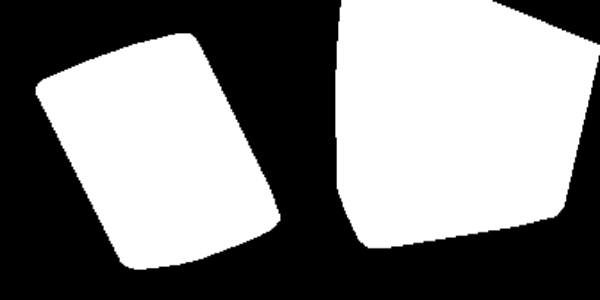

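View pics/tb2.png

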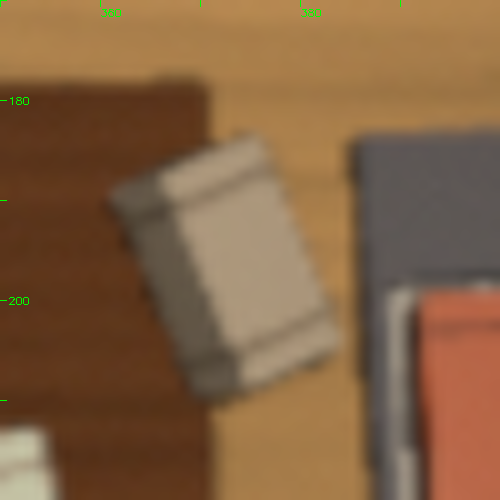

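View pics/sb2.png

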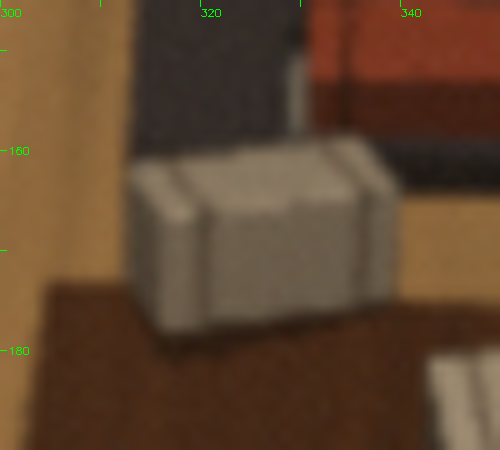

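```bash
cat > m4.py <<'E'
from h import *
from scipy.optimize import least_squares
from scipy.spatial.transform import Rotation as Ro
t=cam("top"); s=cam("side")
P=lambda b,c,k:(b[0]+c[0]/k-.5,b[1]+c[1]/k-.5)
# (sx,sy,sz): pixel ; local x ~ world x, y~ world y
T={(1,1,1):(160,185),(1,-1,1):(258,135),(-1,-1,1):(340,345),(-1,1,1):(238,390),(1,1,-1):(110,190),(-1,1,-1):(200,400)}
S={(1,-1,1):(130,162),(-1,-1,1):(355,135),(-1,1,1):(400,190),(1,1,1):(187,218),(1,1,-1):(160,332),(-1,1,-1):(390,295)}
H=np.array([.036,.019,.019])
def res(p):
    R=Ro.from_euler("ZYX",p[3:]).as_matrix(); o=[]
    for d,M,b in((t,T,(350,170)),(s,S,(300,145))):
        for k,c in M.items(): o+=list(np.array(proj(d,p[:3]+R@(H*k)))-P(b,c,10))
    return o
r=least_squares(res,[.58,-.145,.03,.4,0,.3]); print(r.x.round(4)); print(np.round(r.fun,1))
R=Ro.from_euler("ZYX",r.x[3:]).as_matrix()
print(R.round(3))
for k in [(a,b,c) for a in(1,-1) for b in(1,-1) for c in(1,-1)]: print(k,(r.x[:3]+R@(H*k)).round(4))
E
python3 m4.py
```

```text
[ 0.5821 -0.1401  0.0292  0.4469 -0.2106  0.2621]
[-0.7 -0.1 -0.1 -0.2  0.9  0.2  0.9  0.9 -0.5  0.1 -0.3  0.1 -0.6 -0.9
 -0.  -0.5  0.8  0.1 -1.4 -0.1  0.1  0.3  0.2  1.2]
[[ 0.882 -0.466 -0.07 ]
 [ 0.423  0.848 -0.321]
 [ 0.209  0.253  0.945]]
(1, 1, 1) [ 0.6036 -0.1149  0.0595]
(1, 1, -1) [ 0.6063 -0.1027  0.0236]
(1, -1, 1) [ 0.6214 -0.1471  0.0498]
(1, -1, -1) [ 0.624  -0.1349  0.0139]
(-1, 1, 1) [ 0.5402 -0.1454  0.0444]
(-1, 1, -1) [ 0.5428 -0.1332  0.0085]
(-1, -1, 1) [ 0.5579 -0.1776  0.0348]
(-1, -1, -1) [ 0.5605 -0.1654 -0.0011]
```

Request:
send_rows(
  plan=[
    [[0,0.001,-0.002],[0,0,0],255],
    [[0,0,0],[0,0,0],255],
    [[0,0,-0.0015],[0,0,0],255],
    [[0,0,0],[0,0,0],255],
    [[0,0,0],[0,0,0],255],
  ],
)

```text
time: 34.75
tool_pos: [0.4819, -0.3808, 0.023]
tool_rot: [3.141, -0.0, 0.063]
contact_force: [-1.3, 1.5, 1.9]
opening: 0.038
```

Request:
send_rows(
  plan=[
    [[0,0,0],[0,0,0],115],
    [[0,0,0],[0,0,0],115],
    [[0,0,0],[0,0,0],115],
    [[0,0,0.02],[0,0,0],115],
    [[0,0,0.04],[0,0,0],115],
    [[0,0,0.03],[0,0,0],115],
    [[0.001,0.044,0],[0,0,0.025],90],
    [[0.001,0.044,0],[0,0,0.025],90],
    [[0.001,0.044,0],[0,0,0.025],90],
    [[0.001,0.044,0],[0,0,0.025],90],
    [[0.001,0.044,0],[0,0,0.025],90],
    [[0.002,0.044,0],[0,0,0.025],90],
    [[0.002,0.044,0],[0,0,0.023],90],
    [[0,0,0],[0,0,0],90],
    [[0,0,0],[0,0,0],90],
  ],
)

```text
time: 36.25
tool_pos: [0.491, -0.072, 0.1129]
tool_rot: [3.141, -0.0, 0.238]
contact_force: [-0.3, -0.7, -0.4]
opening: 0.0596
```

```bash
python3 - <<'E'
from h import *
t=cam("top"); s=cam("side"); crop(s,300,80,400,220,"s14.png",4); crop(t,330,170,480,270,"t14.png",5)
E
```

```text
(no output)
```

View pics/s14.png

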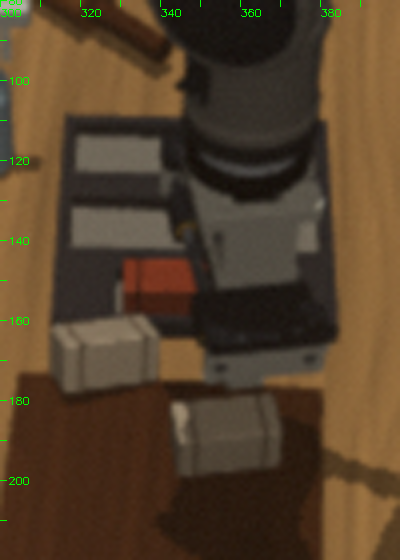

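View pics/t14.png

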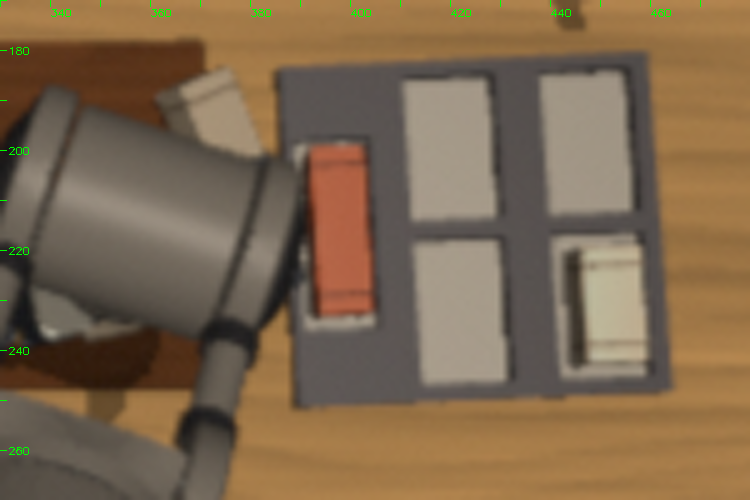

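Request:
send_rows(
  plan=[
    [[0,-0.001,-0.03],[0,0,0],90],
    [[0,0,-0.03],[0,0,0],90],
    [[0,0,-0.027],[0,0,0],90],
    [[0,0,0],[0,0,0],90],
    [[0,0,0],[0,0,0],255],
    [[0,0,0],[0,0,0],255],
    [[0,0,0],[0,0,0],255],
    [[0,0,0],[0,0,0],255],
    [[0,0,0],[0,0,0],255],
    [[0,0,0],[0,0,0],255],
    [[0,0,0],[0,0,0],255],
    [[0,0,0],[0,0,0],255],
  ],
  newtons=24,
)

```text
time: 37.55
tool_pos: [0.4916, -0.074, 0.027]
tool_rot: [3.14, -0.002, 0.236]
contact_force: [-0.8, -0.1, 6.4]
opening: 0.038
```

Request:
send_rows(
  plan=[
    [[0,0,0.03],[0,0,0],255],
    [[0,0,0.03],[0,0,0],255],
    [[0,0,0.025],[0,0,0],255],
    [[-0.003,-0.044,0],[0,0,-0.035],255],
    [[-0.003,-0.044,0],[0,0,-0.035],255],
    [[-0.003,-0.044,0],[0,0,-0.035],255],
    [[-0.003,-0.044,0],[0,0,-0.035],255],
    [[-0.003,-0.046,0],[0,0,-0.033],255],
    [[0,0,0],[0,0,0],255],
    [[0,0,0],[0,0,0],255],
    [[0,0,0],[0,0,0],255],
  ],
)

```text
time: 38.65
tool_pos: [0.4756, -0.2946, 0.1106]
tool_rot: [-3.141, 0.001, 0.064]
contact_force: [-0.9, 0.4, -1.0]
opening: 0.0375
```

Request:
send_rows(
  plan=[
    [[0.001,-0.001,-0.03],[0,0,0],255],
    [[0,0,-0.03],[0,0,0],255],
    [[0,0,-0.02],[0,0,0],255],
    [[0,0,-0.004],[0,0,0],255],
    [[0,0,0],[0,0,0],255],
    [[0,0,-0.002],[0,0,0],255],
    [[0,0,0],[0,0,0],255],
    [[0,0,0],[0,0,0],255],
  ],
)

```text
time: 39.45
tool_pos: [0.4773, -0.297, 0.0257]
tool_rot: [3.14, -0.001, 0.063]
contact_force: [-0.6, -0.2, -2.3]
opening: 0.038
```

Request:
send_rows(
  plan=[
    [[0,0.001,-0.002],[0,0,0],255],
    [[0,0,-0.001],[0,0,0],255],
    [[0,0,0],[0,0,0],255],
    [[0,0,0],[0,0,0],115],
    [[0,0,0],[0,0,0],115],
    [[0,0,0],[0,0,0],115],
    [[0,0,0.02],[0,0,0],115],
    [[0,0,0.04],[0,0,0],115],
    [[0,0,0.04],[0,0,0],115],
    [[0,0,0.03],[0,0,0],115],
    [[0,0,0],[0,0,0],115],
  ],
)

```text
time: 40.55
tool_pos: [0.4789, -0.2973, 0.1563]
tool_rot: [3.135, -0.007, 0.063]
contact_force: [0.7, 0.0, -0.2]
opening: 0.0502
```

```bash
python3 - <<'E'
from h import *
from scipy.spatial.transform import Rotation as Ro
t=cam("top"); s=cam("side"); crop(s,300,80,400,220,"s15.png",4); crop(t,330,170,480,270,"t15.png",5)
o=robot.observe(); p=o["tool_pos"]; C=Ro.from_euler("xyz",o["tool_rot"]); print(p,o["qpos"])
B=Ro.from_euler("ZYX",[.4469,-.2106,.2621]); Tt=B*Ro.from_euler("x",np.pi)
rv=(Tt*C.inv()).as_rotvec(); print("rotvec",rv, np.linalg.norm(rv))
c=np.array([.5821,-.1401,.0292]); Rb=B.as_matrix(); z=Rb[:,2]
g=c+z*.005; print("grasp tcp",g,"pre",g+z*.07,"shift to pre",g+z*.07-p, "z",z)
E
```

```text
[ 0.47690739 -0.29578455  0.15198383] [-6.91667270e-01  4.75015777e-01  1.53341577e+00 -9.13867784e-05
  1.13211132e+00  8.16407896e-01]
rotvec [ 0.30818901 -0.13687802  0.40829523] 0.5295479662849536
grasp tcp [ 0.58174951 -0.14170461  0.03392254] pre [ 0.57684262 -0.1641691   0.10003812] shift to pre [ 0.09993523  0.13161545 -0.05194571] z [-0.07009839 -0.32092127  0.94450821]
```

View pics/s15.png

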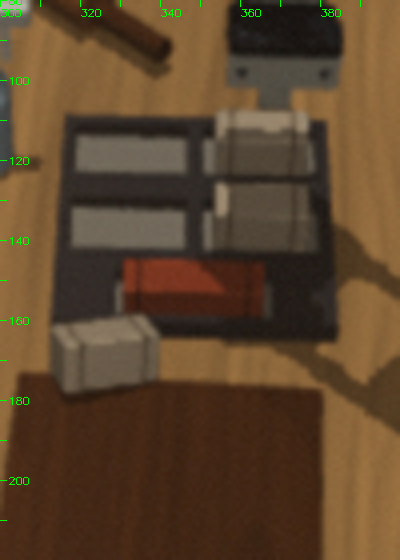

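View pics/t15.png

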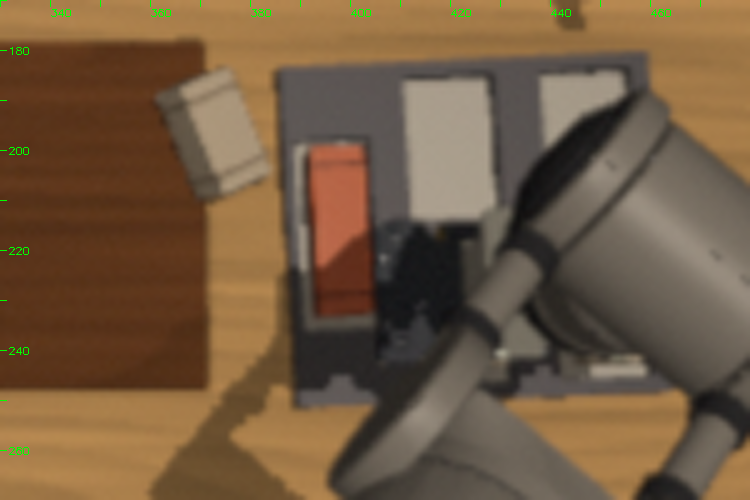

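Request:
send_rows(
  plan=[
    [[0.02,0.026,-0.008],[0.0616,-0.0274,0.0817],112],
    [[0.02,0.026,-0.008],[0.0616,-0.0274,0.0817],112],
    [[0.02,0.026,-0.01],[0.0616,-0.0274,0.0817],112],
    [[0.02,0.026,-0.012],[0.0616,-0.0274,0.0817],112],
    [[0.02,0.028,-0.014],[0.0616,-0.0274,0.0817],112],
    [[0,0,0],[0,0,0],112],
    [[0,0,0],[0,0,0],112],
    [[0,0,0],[0,0,0],112],
  ],
)

```text
time: 41.45
tool_pos: [0.5763, -0.1642, 0.0993]
tool_rot: [-2.879, -0.209, 0.446]
contact_force: [0.2, 0.2, -0.1]
opening: 0.0515
```

```bash
cat > m5.py <<'E'
from h import *
from scipy.spatial.transform import Rotation as Ro
t=cam("top"); s=cam("side"); crop(s,280,80,400,220,"s16.png",4); crop(t,330,170,480,270,"t16.png",5)
o=robot.observe(); p=o["tool_pos"]; C=Ro.from_euler("xyz",o["tool_rot"]); print(p,o["qpos"])
B=Ro.from_euler("ZYX",[.4469,-.2106,.2621]); Tt=B*Ro.from_euler("x",np.pi)
print("rotvec left",(Tt*C.inv()).as_rotvec()); c=np.array([.5821,-.1401,.0292]); z=B.as_matrix()[:,2]
print("to grasp",c+z*.005-p)
E
python3 m5.py
```

```text
[ 0.57658934 -0.1644416   0.10012155] [-0.5723289   0.64169888  1.44516253  0.33622976  1.19547212  0.37818241]
rotvec left [ 0.00081048 -0.00046003  0.00085332]
to grasp [ 0.00516017  0.022737   -0.06619901]
```

View pics/s16.png

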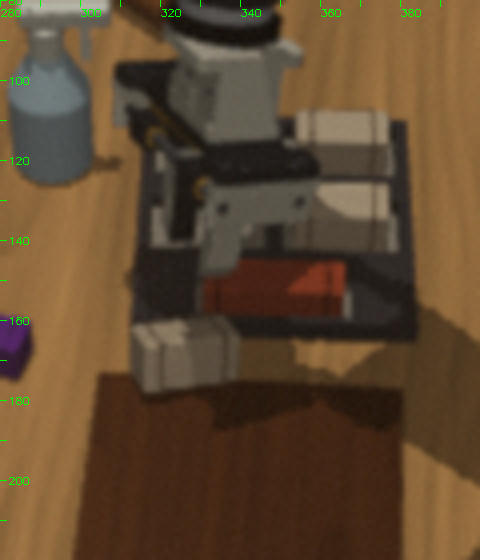

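View pics/t16.png

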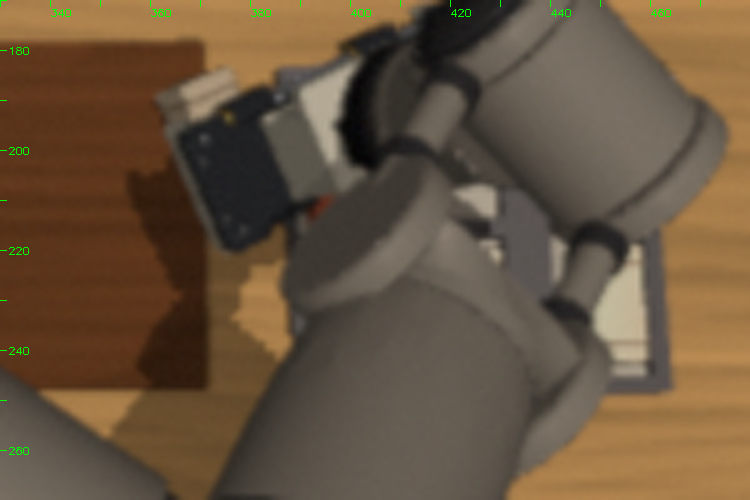

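Request:
send_rows(
  plan=[
    [[0.0015,0.007,-0.02],[0,0,0],112],
    [[0.0015,0.007,-0.02],[0,0,0],112],
    [[0.001,0.0035,-0.01],[0,0,0],112],
    [[0,0,0],[0,0,0],112],
    [[0,0,0],[0,0,0],112],
  ],
)

```text
time: 42.05
tool_pos: [0.5812, -0.1467, 0.0505]
tool_rot: [-2.88, -0.211, 0.447]
contact_force: [1.3, 0.2, -0.5]
opening: 0.0515
```

Request:
send_rows(
  plan=[
    [[0.0006,0.0026,-0.008],[0,0,0],112],
    [[0.0005,0.0025,-0.007],[0,0,0],112],
    [[0,0,0],[0,0,0],112],
    [[0,0,0],[0,0,0],112],
  ],
)

```text
time: 42.45
tool_pos: [0.5819, -0.141, 0.0346]
tool_rot: [-2.879, -0.21, 0.447]
contact_force: [-0.8, 0.5, 0.3]
opening: 0.0516
```

```bash
sed -i 's/s16/s17/;s/t16/t17/' m5.py; python3 m5.py
```

```text
[ 0.58210369 -0.14122448  0.03489769] [-0.53531981  0.71895116  1.50814759  0.36639475  1.05401702  0.35537428]
rotvec left [ 8.67372795e-05 -3.93237410e-04 -5.31149619e-04]
to grasp [-0.00035418 -0.00048013 -0.00097515]
```

View pics/s17.png

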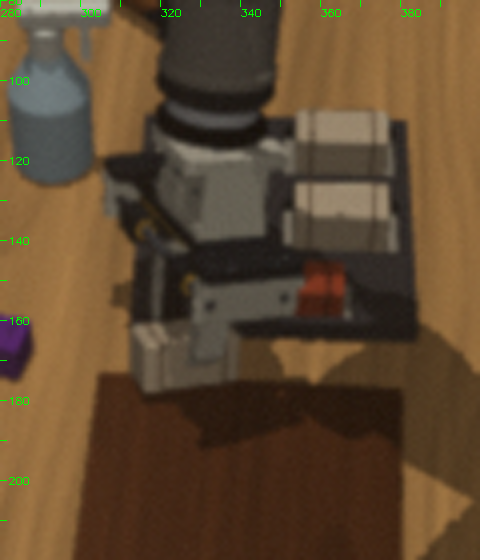

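Request:
send_rows(
  plan=[
    [[0,0,0],[0,0,0],255],
    [[0,0,0],[0,0,0],255],
    [[0,0,0],[0,0,0],255],
    [[0,0,0],[0,0,0],255],
    [[0,0,0],[0,0,0],255],
    [[0,0,0],[0,0,0],255],
    [[0,0,0],[0,0,0],255],
    [[0,0,0],[0,0,0],255],
  ],
  newtons=24,
)

```text
time: 43.35
tool_pos: [0.5821, -0.1413, 0.0348]
tool_rot: [-2.88, -0.21, 0.447]
contact_force: [0.4, -1.5, 1.5]
opening: 0.0383
```

Request:
send_rows(
  plan=[
    [[0,0,0.01],[0,0,0],255],
    [[0,0,0.03],[0,0,0],255],
    [[0,0,0.04],[0,0,0],255],
    [[0,0,0.03],[0,0,0],255],
    [[0,0,0],[0,0,0],255],
    [[0,0,0],[0,0,0],255],
  ],
)

```text
time: 43.95
tool_pos: [0.5818, -0.141, 0.1452]
tool_rot: [-2.88, -0.21, 0.448]
contact_force: [0.3, -0.0, -2.4]
opening: 0.0381
```

```bash
sed -i 's/s17/s18/;s/t17/t18/' m5.py; python3 m5.py; python3 - <<'E'
from h import *
from scipy.spatial.transform import Rotation as Ro
o=robot.observe(); C=Ro.from_euler("xyz",o["tool_rot"]); print((Ro.from_euler("xyz",[np.pi,0,.063])*C.inv()).as_rotvec(), o["opening"])
E
```

```text
[ 0.58102178 -0.14060017  0.14343648] [-0.53522398  0.58620425  1.41545755  0.33204325  1.26908058  0.440578  ]
rotvec left [-0.00141015 -0.00335344 -0.00070554]
to grasp [ 0.00072773 -0.00110444 -0.10951394]
[-0.30975401  0.13463327 -0.40797104] 0.03821705006251917
```

View pics/s18.png

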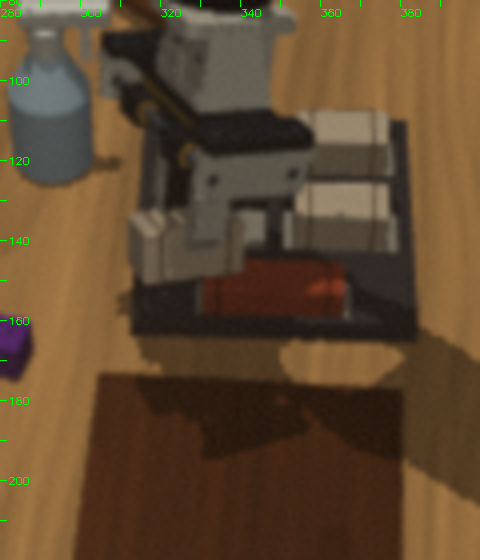

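Request:
send_rows(
  plan=[
    [[0,-0.029,0],[-0.062,0.027,-0.0816],255],
    [[0,-0.03,0],[-0.062,0.027,-0.0816],255],
    [[-0.001,-0.03,0],[-0.062,0.027,-0.0816],255],
    [[-0.001,-0.03,0],[-0.062,0.027,-0.0816],255],
    [[-0.001,-0.03,0],[-0.062,0.027,-0.0816],255],
    [[0,0,0],[0,0,0],255],
    [[0,0,0],[0,0,0],255],
    [[0,0,0],[0,0,0],255],
  ],
)

```text
time: 44.85
tool_pos: [0.5785, -0.2889, 0.1436]
tool_rot: [-3.141, 0.0, 0.065]
contact_force: [-0.7, 0.2, -1.3]
opening: 0.0382
```

```bash
sed -i 's/s18/s19/;s/t18/t19/' m5.py; python3 m5.py; python3 - <<'E'
from h import *
from scipy.spatial.transform import Rotation as Ro
o=robot.observe(); C=Ro.from_euler("xyz",o["tool_rot"]); print((Ro.from_euler("xyz",[np.pi,0,.063])*C.inv()).as_rotvec(), o["opening"])
s=cam("side"); t=cam("top")
p=o["tool_pos"]
for z in(-.024,.014): print([tuple(np.round(proj(s,p+np.array([a*.036,b*.019,z])),1)) for a in(1,-1) for b in(1,-1)])
E
```

```text
[ 0.5787098  -0.28927089  0.1442769 ] [-5.81661487e-01  6.31970170e-01  1.27458869e+00 -4.99355906e-04
  1.23390606e+00  9.24607247e-01]
rotvec left [ 0.30859327 -0.13658716  0.40639244]
to grasp [ 0.0030397   0.14756628 -0.11035436]
[ 0.00101398  0.00068253 -0.00169239] 0.03803405138168024
[(np.float64(318.6), np.float64(112.4)), (np.float64(319.9), np.float64(103.9)), (np.float64(343.4), np.float64(114.0)), (np.float64(344.4), np.float64(105.4))]
[(np.float64(318.4), np.float64(102.0)), (np.float64(319.8), np.float64(93.5)), (np.float64(343.8), np.float64(103.6)), (np.float64(344.8), np.float64(95.0))]
```

View pics/s19.png

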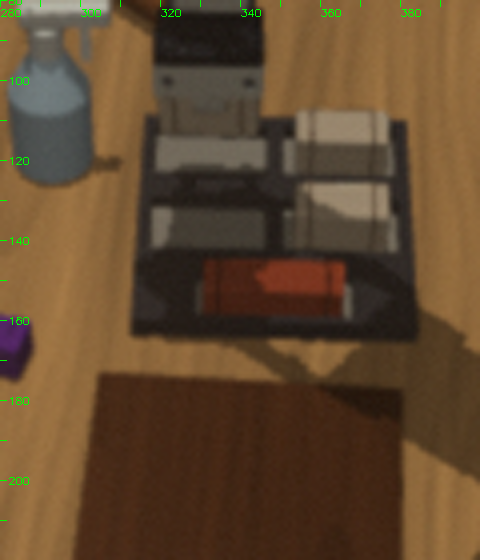

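View pics/t19.png

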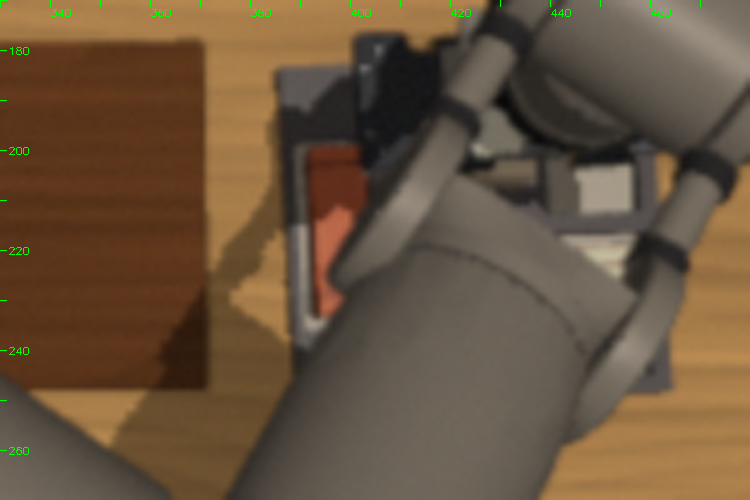

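Request:
send_rows(
  plan=[
    [[0,0,-0.03],[0,0,0],255],
    [[0,0,-0.03],[0,0,0],255],
    [[0,0,-0.03],[0,0,0],255],
    [[0,0,-0.015],[0,0,0],255],
    [[0,0,-0.004],[0,0,0],255],
    [[0,0,0],[0,0,0],255],
    [[0,0,0],[0,0,0],255],
  ],
)

```text
time: 45.75
tool_pos: [0.5799, -0.2907, 0.0374]
tool_rot: [3.137, -0.004, 0.064]
contact_force: [0.4, 0.1, -1.4]
opening: 0.038
```

Request:
send_rows(
  plan=[
    [[0,0,-0.002],[0,0,0],255],
    [[0,0,0],[0,0,0],255],
    [[0,0,0],[0,0,0],255],
  ],
)

```text
time: 46.05
tool_pos: [0.5791, -0.2902, 0.0343]
tool_rot: [3.139, -0.002, 0.064]
contact_force: [-0.1, -0.6, -1.6]
opening: 0.0382
```

Request:
send_rows(
  plan=[
    [[0,0,-0.0015],[0,0,0],255],
    [[0,0,0],[0,0,0],255],
    [[0,0,0],[0,0,0],255],
  ],
)

```text
time: 46.35
tool_pos: [0.5789, -0.2904, 0.0331]
tool_rot: [3.138, -0.002, 0.064]
contact_force: [-3.3, 0.3, 5.9]
opening: 0.0381
```

Request:
send_rows(
  plan=[
    [[0,0,0],[0,0,0],112],
    [[0,0,0],[0,0,0],112],
    [[0,0,0],[0,0,0],112],
    [[0,0,0.02],[0,0,0],112],
    [[0,0,0.04],[0,0,0],112],
    [[0,0,0.04],[0,0,0],112],
    [[-0.03,0.02,0.03],[0,0,0],112],
    [[-0.03,0.04,0],[0,0,0],112],
    [[-0.03,0.04,0],[0,0,0],112],
    [[-0.02,0.045,0],[0,0,0],112],
    [[-0.02,0.045,0],[0,0,0],112],
    [[-0.02,0.045,0],[0,0,0.05],112],
    [[0,0.05,0],[0,0,0.1],112],
    [[0,0.05,0],[0,0,0.1],112],
    [[0,0.05,0],[0,0,0.1],112],
    [[0,0,0],[0,0,0],112],
  ],
)

```text
time: 47.95
tool_pos: [0.4283, 0.1002, 0.1624]
tool_rot: [3.14, -0.003, 0.424]
contact_force: [0.7, 0.2, 0.9]
opening: 0.0518
```

```bash
python3 - <<'E'
from h import *
t=cam("top"); s=cam("side"); crop(s,290,80,400,190,"s20.png",5.4); crop(t,370,170,480,260,"t20.png",7); crop(t,180,110,480,310,"t21.png",2.6)
E
```

```text
(no output)
```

View pics/s20.png

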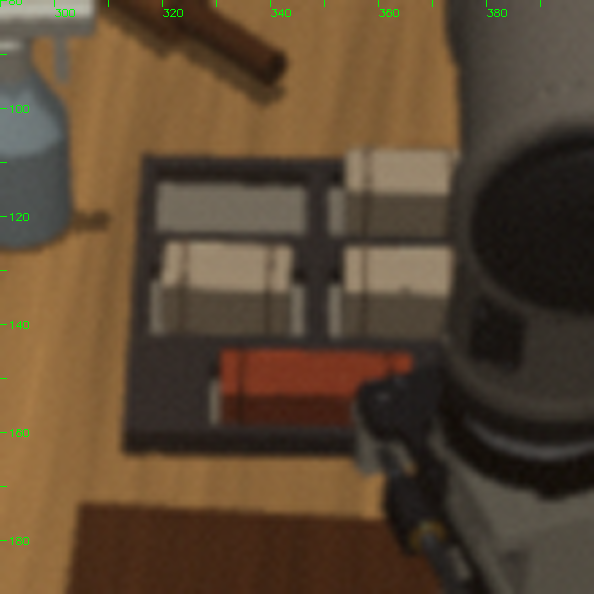

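View pics/t20.png

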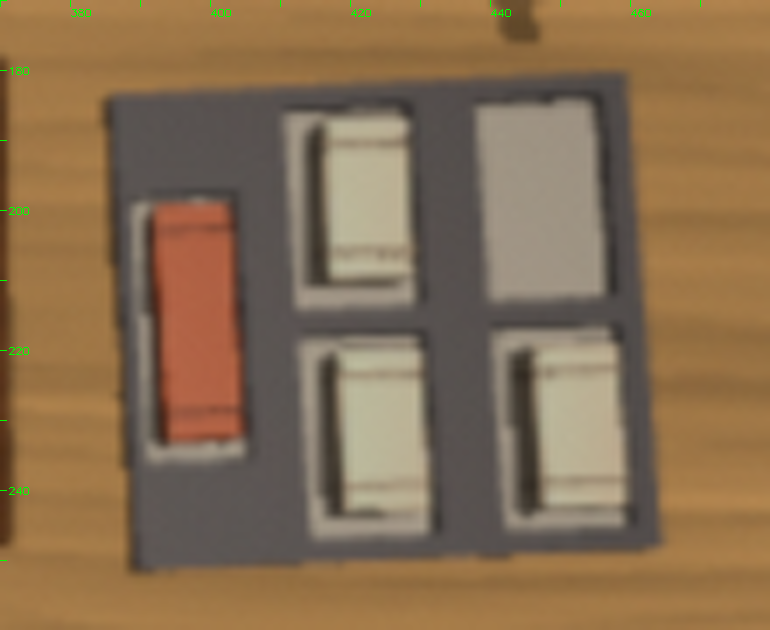

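View pics/t21.png

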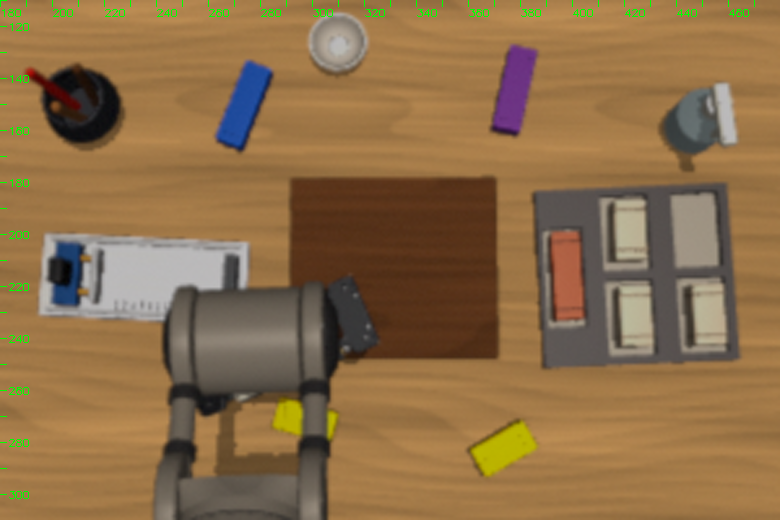

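```bash
python3 - <<'E'
from h import *
t=cam("top"); s=cam("side"); crop(s,312,118,352,148,"s22.png",18); crop(t,405,180,435,215,"t22.png",16); crop(t,405,213,435,248,"t23.png",16)
# predicted top-face for flat blank at well center, yaw .063
for yaw in(.063,):
  for c in((.5779,-.2893),):
    b=np.array(box(c[0],c[1],.025,yaw,(.072,.038,.038)))
    for p in b: print(p.round(4),np.round(proj(t,p),1),np.round(proj(s,p),1))
E
```

```text
[ 0.5432 -0.3105  0.006 ] [426.  210.7] [343.1 133.7]
[ 0.5432 -0.3105  0.044 ] [428.6 209.5] [343.5 124.5]
[ 0.5408 -0.2726  0.006 ] [413.8 211.2] [343.  142.3]
[ 0.5408 -0.2726  0.044 ] [416.  210.1] [343.4 133.1]
[ 0.615 -0.306  0.006] [424.5 187.9] [320.  133.2]
[ 0.615 -0.306  0.044] [427.  186.1] [319.9 124. ]
[ 0.6126 -0.2681  0.006 ] [412.4 188.4] [319.5 141.7]
[ 0.6126 -0.2681  0.044 ] [414.5 186.7] [319.4 132.5]
```

View pics/s22.png

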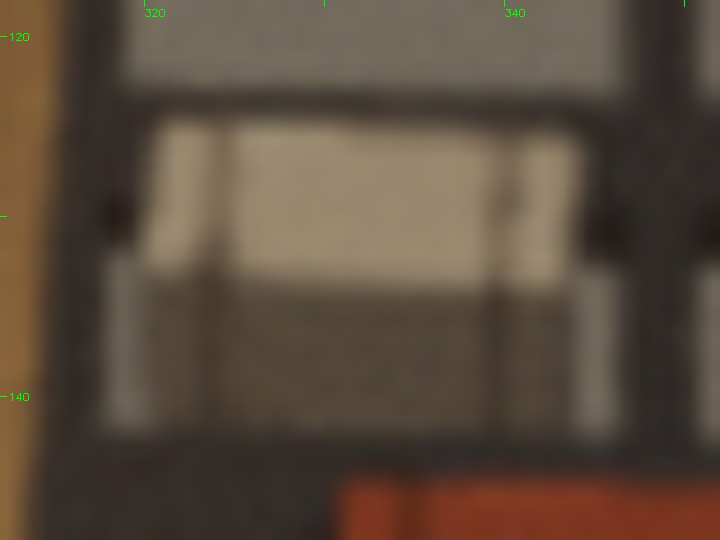

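View pics/t22.png

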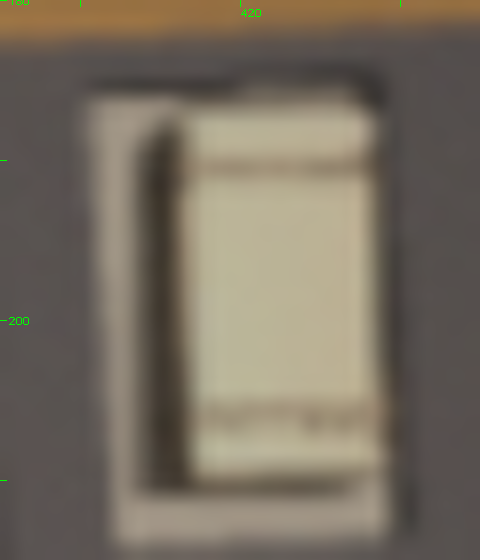

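```bash
python3 - <<'E'
from h import *
t=cam("top"); crop(t,190,190,240,245,"t24.png",12)
G=np.array([.5113,.2875]); c,sn=np.cos(-.0275),np.sin(-.0275); R=np.array([[c,-sn],[sn,c]])
for j in(.08,.09):
    P=np.r_[G+R@np.array([0,-.0995+.06+j]),.038]; print(j,"plate front u,v",proj(t,P))
E
```

```text
0.08 plate front u,v (np.float64(219.80397401821423), np.float64(215.51389430623772))
0.09 plate front u,v (np.float64(216.57679142406548), np.float64(215.35894377775284))
```

View pics/t24.png

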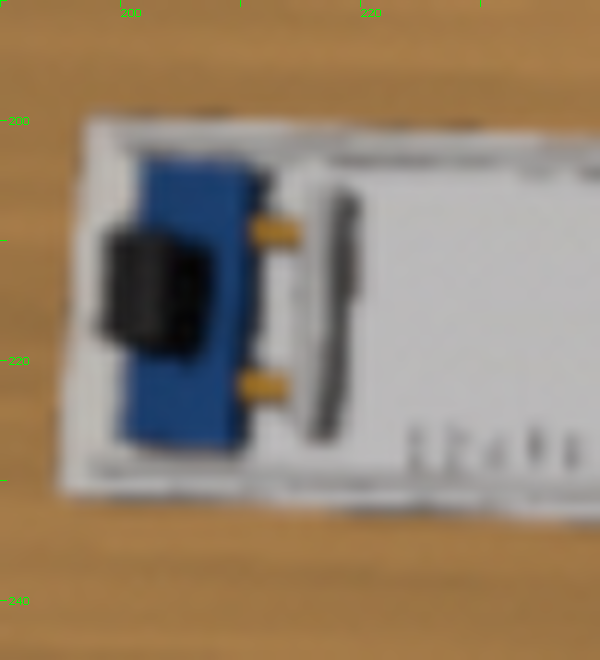

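```bash
python3 -c "
from cell import robot
print(robot.hand_in())"
```

```text
the job is handed in; nothing more can be done
None
```

The job is done and handed in: the red bar was gauged, the jaw is back fully open, the bar is in the trough, and all three blanks present lie flat in wells of their own. The whole run took about 48 s of the 210 s allowed.

- **Gauging:** I closed the jaw until its face was pushed back about 5.5 mm, worked out from the jaw's travel. The wrist read about 5 N, which agrees with the spring's expected 4.7 N. I held that for over 1.5 s with the bar's far end against the fixed jaw, then slid the jaw back to its stop.
- **Knocked blank:** One blank was knocked during the run and ended up tilted over the board's edge. I took it with the gripper tilted to match, levelled it and set it in its well.
- **Last checks:**
  - The jaw measured at 0.090, fully open.
  - The bar was seated in the trough.
  - The levelled blank matched a flat pose within about 1 pixel (roughly 3 mm), and the other two also look flat.
  - The pot, bottle, dish and look-alikes stood where they were.
- **Grip:** I never set more than 24 N.
- **Not certain:** The face's push-back was inferred from position and force, because the gripper hid it from the cameras. The only disagreement was that the levelled blank met its well floor about 2 mm higher than I had worked out.

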